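# Set and lock the mitre fence of the bench disc sander

## Task

Get the disc sander ready for mitring silver strip: swing its mitre fence round on its pin, with a push near its low end, until it stands right up against the steel 45-degree stop pin, then tighten the black clamp knob clockwise until its torque limiter clicks, and stop: one click is enough, two or three do no harm, a fourth is too many. Leave the fence against its stop, and do not shift the other things on the bench.

Things in the scene. Friction and masses are not known exactly. Their poses are not given: they have to be found in the camera images.
- table_center (a point): Centre of the face of the disc sander's aluminium table: 250 mm wide, 190 mm deep, leant at 30 degrees. Axes: x uphill along the face to its high edge, where the vertical sanding disc stands (150 mm across, guard 168 mm, motor behind it); y along its width, to the left looking uphill; z square to the face, upwards. Fixed; the centre is 105 mm above the bench.
- fence_pin (a point): Foot of the fixed pin the mitre fence turns on, on the table's face. Axes are the fence's and turn with it: z square to the table, x along the fence to its high end; at joint fence = 0 they equal the table's. Fence: aluminium bar along x, 80 mm either side of the pin, from y = +8 to +18 mm, 24.5 mm high; on its -y side a flat half-round plate, 78 mm radius, 5.5 mm high, with an arc slot.
- fence_low_end (a point): Point on the +y face of the fence bar near its low end (the end away from the disc): 10 mm from the end, 12.5 mm above the table; in the fence's axes 70 mm from the pin along -x and 18 mm along +y. Pushed here towards the fence's -y, the fence turns to the stop; the table beside this face is bare. Axes as for fence_pin.
- fence (a joint): Heading of the fence on its pin, rad: 0 = square to the disc, growing counter-clockwise seen from above the table (low end moves to the table's -y, high end to +y); 0.785 = bar hard against the stop pin, the end of its travel. Starts between -0.35 and 0.30. It turns against friction (0.18 N m, 2 to 3 N at the low end) and stays where it is left.
- stop_pin (a point): Centre of the top of the fixed 45-degree stop, a steel pin 12 mm across standing 26 mm out of the table, which the high half of the bar meets at joint fence = 0.785. Its axes are the table's.
- knob_center (a point): Centre of the black ribbed clamp knob: a round barrel, 43 mm across (46 over the ribs), 36 mm tall, its axis square to the table (30 degrees from vertical). The point is on the axis, 45 mm above the table, 60 mm from the pin; it never shifts. z is the axis, upwards; x and y turn with the knob. Grip it at any angle. Under it: a collar 26 mm across with a lug (to 22 mm) that turns with the screw.
- clamp_screw (a joint): Turn of the clamp screw, rad: negative while loose (-2.8 to -0.6 at the start: the turn still to go), 0 = screwed home. It grows as the knob is turned clockwise seen from above it. It takes about 0.12 N m to turn and stays where it is left.
- clamp_knob (a joint): Turn of the knob relative to the screw, rad, clockwise positive. Near 0 until the screw is home, as the knob carries the screw round. With the screw home the torque climbs to about 0.4 N m, then the limiter lets go and the knob slips on over the screw, one click every 0.524 rad: about 0.52 after one click, 1.05 after two, 1.57 after three; it stays where it is left.
- sanding_stick: Flat wooden sanding stick, 190 x 26 x 10 mm, lying on the bench in front of the sander; leave alone. Origin: centre of its underside.
- cleaning_stick: Tan rubber abrasive-cleaning stick, 110 x 34 x 34 mm, lying beside the sander; leave alone. Origin: centre of its underside.
- brass_brush: Wooden hand brush, 160 x 18 x 20 mm, lying beside the sander; leave alone. Origin: centre of its underside.
- glue_stick: White tube, 28 mm across, 90 mm tall, standing; leave alone. Origin: centre of its underside.
- spirit_bottle: Small glass bottle, 42 mm across, 85 mm tall, standing; leave alone. Origin: centre of its underside.
- hammer: Hammer, 230 mm long, lying; leave alone. Origin: centre of its underside.
- tub: Closed pale plastic tub, 138 x 108 x 51 mm; leave alone. Origin: centre of its underside.

How it is judged:
On the way, in this order (a step that is already met when the one before it is completed fails the run):
1. the fence is turned up to its 45-degree stop (value of joint fence above 0.755 rad), for 0.2 s.
2. the screw is home and the knob has slipped over at least one click (value of joint clamp_screw above -0.15 rad and value of joint clamp_knob above 0.3 rad), for 0.1 s.
At the end, for the whole second after the job is handed in: The fence rests against its stop pin (within 2 degrees), the clamp screw is home (within 0.15 rad), and the knob has slipped past one, two or three clicks (0.3 to 1.83 rad), not four (all of step 2 and value of joint fence above 0.75 rad and value of joint clamp_knob below 1.83 rad); the robot touches nothing.
It fails at once if the knob slipped past a fourth click (value of joint clamp_knob above 1.83 rad).
It fails at once if a bystander on the bench was shifted by more than 30 mm (distance of any of sanding_stick, cleaning_stick, brass_brush, glue_stick, spirit_bottle, hammer, tub from where it was at the start of the episode above 0.03 m).
It also fails if it takes over 72 s, if anything falls off the work surface, if the arm or the gripper's body presses on something with over 40 N, if the wrist force passes 120 N, or if a joint passes its speed limit or range.

## Robot

A 6-joint arm with a two-finger parallel gripper is mounted at the origin on the work surface. World frame = base frame: x ahead of the robot, y to its left, z up, the work surface at z = 0. Lengths are in m, angles in rad, forces in N, time in s.
With the tool pointing down it reaches from about 0.275 to 0.85 m from the base axis. Payload 5.2 kg.
Tool frame: the origin (TCP) lies midway between the tips of the shut fingers; the grasp point (between the pads) lies 19 mm behind it; z points along the fingers, y is the direction in which the jaws open and shut (so a half turn about z gives the same grasp; the last joint's range is limited). The gripper opens to 85 mm and grips with 20 to 120 N. Pads are 22 mm wide; open, the fingers measure 114 mm over their backs; the gripper's body (76 mm by 85 mm) begins 54 mm behind the grasp point. The pads swing forward as they close: fully open they stand 13 mm farther back than shut.
Start: joints at [0.995, 0.259, 1.535, -0, 1.348, -0.203], TCP at [0.2, 0.512, 0.231] pointing down, gripper open.
Joint ranges: [-3.14, 3.14], [-0.91, 2.08], [0.19, 2.58], [-1.22, 4.36], [0.22, 2.71], [-3.12, 3.12]. Speed limits (rad/s): [2.57, 2.57, 3.14, 3.14, 3.14, 3.14].

## Interface

Orientations are given as [roll, pitch, yaw] about the fixed x, y, z axes, in that order (R = Rz(yaw) Ry(pitch) Rx(roll)).
In Python, from station import state, camera, camera_params, hand_in, regions_of gives the robot as it stands.
- The arm moves only by the tool jog_arm, never from a script. Its argument "motion" is a list of rows, each an object with "slide": the shift along the tool's x, y, z in cm, a list of three; "roll": the turn about the tool's z in degrees; "grip": the finger opening in cm, from 0 to 8.54. In form: [{"slide": [tx, ty, tz], "roll": roll, "grip": grip}, ...]. A call has exactly 8 rows; each row shifts and turns the commanded pose from where the row before left it, along the tool's axes as they then stand; what a row does not reach is not made up. A row lasts 1/12 s, in which the tool goes at most 41.7 mm and 7.16 degrees, less where a joint would pass 70% of its speed; a pose out of reach is approached as far as the arm can. A call is refused whole if a number of a shift passes 4.17 or a number of a turn 7.16, either way. A call with a gripper value outside its range is refused whole. The fingers move at their own pace and stop on an object; the grip force is fixed at half the most. Time passes only in rows, so rows that do not move let the fingers close, or fill a call up. It gives the time, the measured TCP pose, the force and the opening at its end, in the units of the state.
- state(): the state, without advancing time (a new reading comes with each control period).
- camera(name): name is "scene" or "side" or "wrist"; returns the picture (384x512x3 uint8, blue, green, red); there is no depth.
- camera_params(name): a dict with "camera_matrix" (3x3 intrinsics, pixels), "R" (3x3) and "t" (3): a world point X has camera coordinates R X + t. Camera axes: x right, y down, z forward; pixel columns grow to the right and rows downward; lengths in m; the calibration is good to about 2 mm. The wrist camera is an equidistant fisheye: a pixel r from the principal point sees the ray r / f radians off the axis. A picture is of the moment at which its call begins: read the wrist's pose just before it. camera_params takes no time and is no camera call; for the wrist camera it gives the pose at the moment of the call.
- hand_in(): hands the job in, once; it reports no verdict.
Trained networks look in the newest picture that a camera, given by its name, has taken for a name from the list of things; names that differ only in an ending like _2 or _b are one class to them, and where a whole thing is asked for, a point or a joint stands for the part that bears it (a point fixed in the world has none). Each returns a list of dicts, best first, with "confidence" (0 to 1); they miss things now and then, are a little off and sometimes report something else, mostly with a low value. They report only what shows in the picture. A call takes as long as a camera call.
- regions_of(camera, target): "region" (384x512 bool, what is visible of it) and "bbox" ([centre column, centre row, width, height] in pixels, round what is visible of it).
The state is a dict: "time": time; "joints": joint angles; "qd": joint speeds; "tau": joint torques, N m; "position": TCP position; "tcp_rot": TCP orientation; "ft_force": force on the tool from outside, world axes, zero at the start; "torque": the same for the moment, N m; "opening": opening from 0.0 (shut) to 1.0 (fully open).
Only numpy, scipy, OpenCV 4.12 (cv2) and the standard library are available. Lean on these libraries where they do the work, as an engineer would, in place of code of your own. Each camera call takes 0.05 s, during which the arm holds its last target.

## Working session

There is one attempt and no reset: what is moved stays moved. The work goes in short steps, Python scripts to look and compute and a tool call to move; the robot and the scene stay as the last step left them, time stands still between calls to the robot, and variables do not carry over. Pictures are saved under pics/ and viewed, and the job is handed in when it is done.

Besides the shell and the picture viewer there is one more tool, called after "Call:" by a JSON object that holds its "method" and its "body". jog_arm: Moves the arm, as the interface text tells. Its arguments: {"type":"object","properties":{"motion":{"type":"array"}},"required":["motion"]}

```bash
ls; mkdir -p pics
python3 - <<'E'
from station import *
import cv2,numpy as np
print(state())
for n in ["scene","side","wrist"]:
    p=camera_params(n); print(n,p)
    cv2.imwrite(f"pics/{n}0.png",camera(n))
E
```

```text
pics
{'time': 0.0, 'joints': array([ 9.95214735e-01,  2.59364675e-01,  1.53608556e+00, -1.43583217e-05,
        1.34799227e+00, -2.02830603e-01]), 'qd': array([ 0.00033723,  0.0010031 ,  0.00073526,  0.00161731, -0.00087086,
       -0.00038584]), 'tau': array([ 1.27213028e-03, -4.46039772e+01, -2.90565026e+01, -2.93836565e-04,
        1.21250586e-02, -3.35322648e-05]), 'position': array([0.20000441, 0.51178075, 0.23046203]), 'tcp_rot': array([-3.13977791e+00, -3.58927681e-04,  2.76884453e+00]), 'ft_force': array([0.52466501, 0.8171394 , 0.05024209]), 'torque': array([-0.01872398, -0.05975291, -0.00804244]), 'opening': 0.995731639460543}
scene {'camera_matrix': array([[437.95006841,   0.        , 253.67726245],
       [  0.        , 437.95006841, 191.46670136],
       [  0.        ,   0.        ,   1.        ]]), 'R': array([[-0.19151988,  0.98140162, -0.01307655],
       [ 0.72050315,  0.13153365, -0.68086277],
       [-0.66647982, -0.13982045, -0.73229427]]), 't': array([ 0.13142986, -0.2977035 ,  1.71142675])}
side {'camera_matrix': array([[414.03877078,   0.        , 247.98422097],
       [  0.        , 414.03877078, 189.51355062],
       [  0.        ,   0.        ,   1.        ]]), 'R': array([[-0.98057183, -0.1955498 , -0.01546476],
       [-0.14313609,  0.76719294, -0.62524159],
       [ 0.13413033, -0.61088072, -0.78027802]]), 't': array([0.54749586, 0.15651527, 1.43764458])}
wrist {'camera_matrix': array([[297.31863964,   0.        , 250.13069428],
       [  0.        , 297.31863964, 190.90398615],
       [  0.        ,   0.        ,   1.        ]]), 'R': array([[ 0.36427116,  0.93129183, -0.00143032],
       [ 0.89733417, -0.35057697,  0.26811784],
       [ 0.24919452, -0.09895107, -0.96338506]]), 't': array([-0.54988507, -0.03484604,  0.37754125])}
```

View pics/scene0.png

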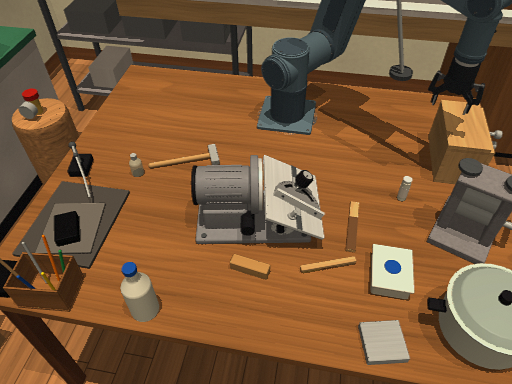

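View pics/side0.png

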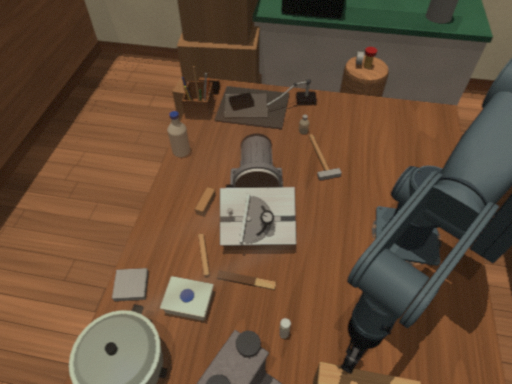

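View pics/wrist0.png

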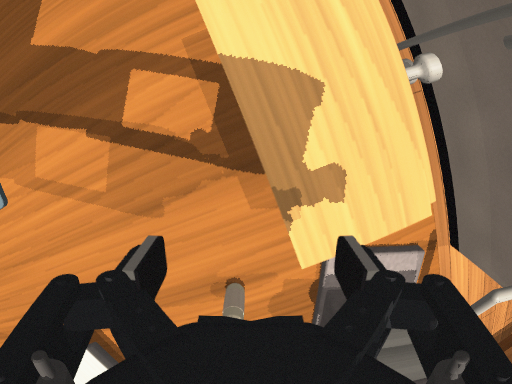

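Run:
```python
import cv2
a=cv2.imread("pics/scene0.png")[140:260,185:345]; cv2.imwrite("pics/sc_z.png",cv2.resize(a,None,fx=5,fy=5,interpolation=cv2.INTER_CUBIC))
a=cv2.imread("pics/side0.png")[170:265,200:320]; cv2.imwrite("pics/si_z.png",cv2.resize(a,None,fx=6,fy=6,interpolation=cv2.INTER_CUBIC))
```

```text
(no output)
```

View pics/sc_z.png

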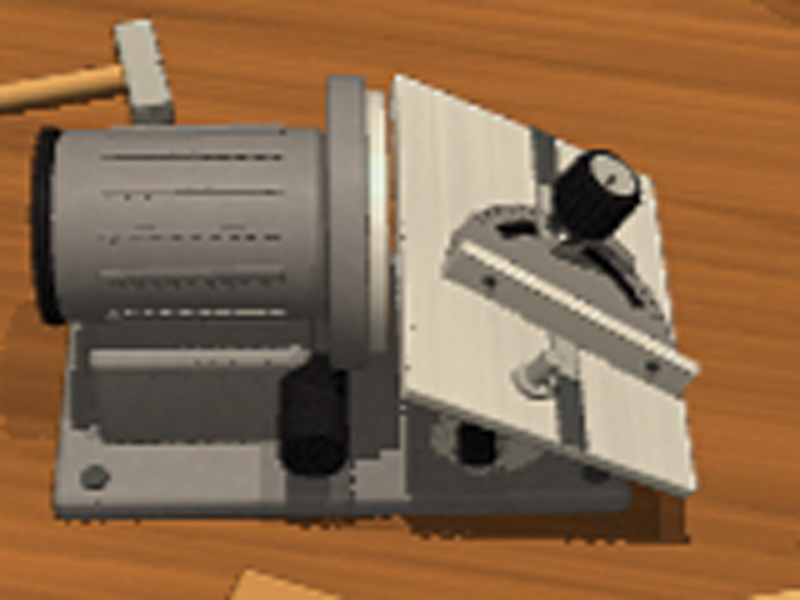

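View pics/si_z.png

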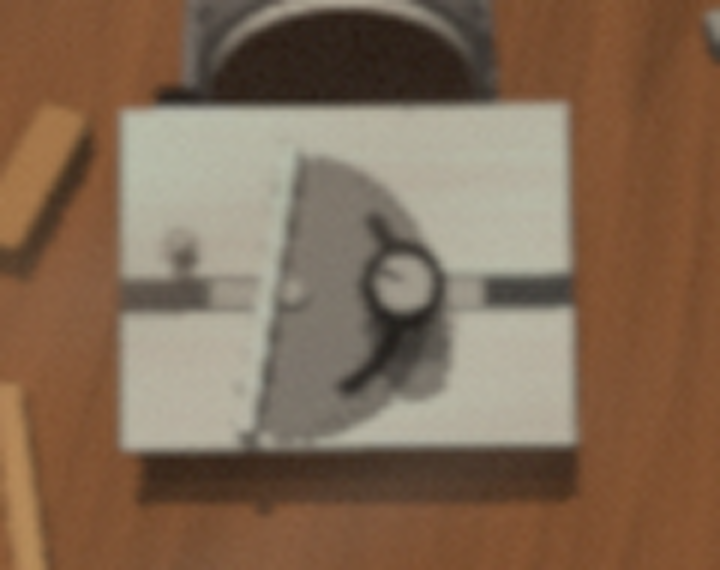

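```bash
cat > h.py <<'E'
import numpy as np,cv2
from scipy.optimize import least_squares
from scipy.spatial.transform import Rotation as Ro
from station import *
S30,C30=.5,np.sqrt(.75)
def Rt(yaw): # yaw: world dir of horizontal uphill
    u=np.array([np.cos(yaw),np.sin(yaw),0]);k=np.array([0,0,1.])
    x=C30*u+S30*k; y=np.cross(k,u); return np.stack([x,y,np.cross(x,y)],1)
def proj(n,X,P=None):
    P=P or camera_params(n); c=np.atleast_2d(X)@P['R'].T+P['t']; K=P['camera_matrix']
    if n=='wrist':
        r=np.hypot(c[:,0],c[:,1]);th=np.arctan2(r,c[:,2]); return K[:2,2]+K[0,0]*(th/np.maximum(r,1e-9))[:,None]*c[:,:2]
    return c[:,:2]/c[:,2:]*[K[0,0],K[1,1]]+K[:2,2]
def pts(p):
    X,Y,yaw,px,py,h,s=p
    R=Rt(yaw);o=np.array([X,Y,.105])
    T=lambda q:o+R@np.array(q,float)
    ch,sh=np.cos(h),np.sin(h)
    F=lambda x,y,z:T([px+ch*x-sh*y,py+sh*x+ch*y,z])
    d=dict(TL=T([.095,.125,0]),TR=T([.095,-.125,0]),BR=T([-.095,-.125,0]),BL=T([-.095,.125,0]),
     K=T([px,py-.06,.063]),Kc=T([px,py-.06,.045]),pin=T([px,py,0]),
     H8=F(.08,.008,.0245),H18=F(.08,.018,.0245),L8=F(-.08,.008,.0245),L18=F(-.08,.018,.0245),LE=F(-.07,.018,.0125),
     S=T([px+(s-.024)/2**.5,py+(s+.024)/2**.5,.026]))
    return d
E
cat > fit.py <<'E'
from h import *
sc=lambda x,y:(185+x/5-.4,140+y/5-.4); si=lambda x,y:(200+x/6-.4,170+y/6-.4)
obs=[('scene','TR',sc(397,75)),('scene','BR',sc(652,175)),('scene','BL',sc(690,488)),('scene','TL',sc(403,392)),
('side','TL',si(121,107)),('side','TR',si(568,102)),('side','BR',si(576,443)),('side','BL',si(120,446)),
('scene','K',sc(612,180)),('side','K',si(403,283)),
('scene','H8',sc(463,238)),('scene','H18',sc(447,262)),('scene','L8',sc(699,370)),('scene','L18',sc(688,382)),
('side','H8',si(303,152)),('side','L8',si(263,437)),('side','S',si(181,243))]
P={n:camera_params(n) for n in('scene','side')}
def f(p):
    d=pts(p);return np.concatenate([proj(n,d[k],P[n])[0]-np.array(uv) for n,k,uv in obs])
r=least_squares(f,[.45,0,-1.5,0,0,-.15,.06],loss='soft_l1')
print(r.x.round(4))
for o,e in zip(obs,f(r.x).reshape(-1,2)): print(o[0],o[1],e.round(1))
np.save('p.npy',r.x)
for k,v in pts(r.x).items(): print(k,v.round(4))
E
python3 fit.py
python3 - <<'E'
from h import *
for n in('scene','side'):
    P=camera_params(n);print(n,-P['R'].T@P['t'])
E
```

```text
[ 0.5088  0.0826 -1.3768 -0.0132  0.0306 -0.1751  0.059 ]
scene TR [-0.3 -0.8]
scene BR [-0.   0.7]
scene BL [1.  0.9]
scene TL [ 0.1 -0.9]
side TL [ 0.  -1.4]
side TR [ 0.1 -1.1]
side BR [ 0.1 -0.7]
side BL [-0.1 -0.8]
scene K [ 0.5 -0.1]
side K [-0.  -0.5]
scene H8 [0.5 0.5]
scene H18 [ 3.3 -1.9]
scene L8 [ 0.1 -0.6]
scene L18 [ 2.2 -0.6]
side H8 [-0.4 -1.9]
side L8 [-2.1 -1. ]
side S [ 0.2 -0.2]
TL [0.6473 0.026  0.1525]
TR [ 0.402  -0.0222  0.1525]
BR [0.3703 0.1392 0.0575]
BL [0.6156 0.1874 0.0575]
K [0.4717 0.119  0.153 ]
Kc [0.4734 0.1102 0.1374]
pin [0.5366 0.0997 0.0984]
H8 [0.5417 0.0424 0.1597]
H18 [0.5517 0.0428 0.1606]
L8 [0.5428 0.1817 0.0809]
L18 [0.5527 0.1821 0.0818]
LE [0.5538 0.1675 0.0763]
S [0.5959 0.1027 0.1333]
scene [1.38029913 0.14946502 1.05229142]
side [0.36643026 0.86521466 1.22808922]
```

Run:
```python
from h import *
p=np.load('p.npy');d=pts(p);R=Rt(p[2])
print(R.round(3))
for h in [-.175,0,.2,.4,.6,.785]:
    c,s=np.cos(h),np.sin(h)
    def W(x,y,z): return d['pin']+R@np.array([c*x-s*y,s*x+c*y,z])
    e=W(-.07,.018,.0245); foot=W(-.07,.018,0); n=R@np.array([-s,c,0])
    print(h,'topedge',e.round(4),'foot',foot.round(4),'push dir',(-n).round(3), np.degrees(np.arctan2(-n[1],-n[0])).round(1))
print('knob top',d['K'],'rel to final edge',d['K']-e)
def W(x,y,z): return d['pin']+R@np.array([x,y-.06,z])
for a in (0,90,180,270): print(a,W(.0215*np.cos(np.radians(a)),.0215*np.sin(np.radians(a)),.063).round(3))
```

```text
[[ 0.167  0.981 -0.096]
 [-0.85   0.193  0.491]
 [ 0.5   -0.     0.866]]
-0.175 topedge [0.5526 0.1734 0.0867] foot [0.555  0.1614 0.0655] push dir [-0.995 -0.042 -0.087] -177.6
0 topedge [0.5402 0.1747 0.0846] foot [0.5426 0.1626 0.0634] push dir [-0.981 -0.193 -0.   ] -168.9
0.2 topedge [0.5259 0.1738 0.0835] foot [0.5282 0.1617 0.0623] push dir [-0.929 -0.358  0.099] -158.9
0.4 topedge [0.5119 0.1704 0.0839] foot [0.5142 0.1584 0.0627] push dir [-0.839 -0.508  0.195] -148.8
0.6 topedge [0.4987 0.1647 0.0857] foot [0.5011 0.1527 0.0644] push dir [-0.716 -0.639  0.282] -138.2
0.785 topedge [0.4878 0.1575 0.0885] foot [0.4902 0.1455 0.0673] push dir [-0.576 -0.737  0.353] -128.0
knob top [0.47168447 0.11902528 0.15297346] rel to final edge [-0.01613946 -0.03848436  0.06446199]
0 [0.475 0.101 0.164]
90 [0.493 0.123 0.153]
180 [0.468 0.137 0.142]
270 [0.451 0.115 0.153]
```

```bash
cat >> h.py <<'E'
def plan(target,yaw_y=None,n=8,start=None):
    """rows from measured pose to target pos; yaw_y deg: wanted world heading of tool y"""
    s=start or state(); p=np.array(s['position']); r=s['tcp_rot']
    R=Ro.from_euler('xyz',r).as_matrix()
    cur=np.degrees(np.arctan2(R[1,1],R[0,1]))
    dr=0 if yaw_y is None else -((yaw_y-cur+180)%360-180)
    R0=R
    st=(np.array(target)-p)/n
    print('cur y heading',cur.round(2),'pos',p.round(4))
    print('step roll',round(dr/n,3))
    for i in range(n):
        Ri=R0@Ro.from_euler('z',dr/n*i,degrees=True).as_matrix()
        print((Ri.T@st*100).round(2).tolist(),round(dr/n,2))
E
python3 -c "
from h import *
plan([.619,.212,.20],30,16)"
```

```text
cur y heading 68.64 pos [0.2001 0.5119 0.2307]
step roll 2.415
[-3.12, -0.79, 0.19] 2.42
[-3.15, -0.66, 0.19] 2.42
[-3.18, -0.53, 0.19] 2.42
[-3.2, -0.39, 0.19] 2.42
[-3.21, -0.26, 0.19] 2.42
[-3.22, -0.12, 0.19] 2.42
[-3.22, 0.01, 0.19] 2.42
[-3.22, 0.15, 0.19] 2.42
[-3.21, 0.29, 0.19] 2.42
[-3.19, 0.42, 0.19] 2.42
[-3.17, 0.55, 0.19] 2.42
[-3.15, 0.69, 0.19] 2.42
[-3.11, 0.82, 0.19] 2.42
[-3.08, 0.95, 0.19] 2.42
[-3.03, 1.08, 0.19] 2.42
[-2.99, 1.21, 0.19] 2.42
```

Call:
{"method": "jog_arm", "body": {"motion": [{"slide":[-3.12,-0.79,0.19],"roll":2.4,"grip":8.5},{"slide":[-3.15,-0.66,0.19],"roll":2.4,"grip":8.5},{"slide":[-3.18,-0.53,0.19],"roll":2.4,"grip":8.5},{"slide":[-3.2,-0.39,0.19],"roll":2.4,"grip":8.5},{"slide":[-3.21,-0.26,0.19],"roll":2.4,"grip":8.5},{"slide":[-3.22,-0.12,0.19],"roll":2.4,"grip":8.5},{"slide":[-3.22,0.01,0.19],"roll":2.4,"grip":8.5},{"slide":[-3.22,0.15,0.19],"roll":2.4,"grip":8.5}]}}

```text
time: 0.82
position: [0.4109, 0.3612, 0.2158]
tcp_rot: [-3.141, -0.0, 2.432]
ft_force: [0.3, 0.3, 0.2]
opening: 0.996
```

Call:
{"method": "jog_arm", "body": {"motion": [{"slide":[-3.21,0.29,0.19],"roll":2.4,"grip":8.5},{"slide":[-3.19,0.42,0.19],"roll":2.4,"grip":8.5},{"slide":[-3.17,0.55,0.19],"roll":2.4,"grip":8.5},{"slide":[-3.15,0.69,0.19],"roll":2.4,"grip":8.5},{"slide":[-3.11,0.82,0.19],"roll":2.4,"grip":8.5},{"slide":[-3.08,0.95,0.19],"roll":2.4,"grip":8.5},{"slide":[-3.03,1.08,0.19],"roll":2.4,"grip":8.5},{"slide":[-2.99,1.21,0.19],"roll":2.4,"grip":8.5}]}}

```text
time: 1.48
position: [0.6209, 0.212, 0.2003]
tcp_rot: [-3.141, -0.0, 2.096]
ft_force: [-0.3, 0.0, 0.6]
opening: 0.994
```

Run:
```python
from h import *
import pickle
s=state();P=camera_params('wrist');I=camera('wrist');s2=camera_params('wrist')
cv2.imwrite('pics/w1.png',I);pickle.dump((P,s2),open('w1.pkl','wb'))
cv2.imwrite('pics/side1.png',camera('side'))
for k,v in pts(np.load('p.npy')).items():
    q=proj('wrist',v,P)[0];print(k,q.round(1)); cv2.circle(I,tuple(int(round(x)) for x in q),2,(0,0,255),-1);cv2.putText(I,k,tuple(int(round(x))+3 for x in q),0,.35,(255,0,0),1)
cv2.imwrite('pics/w1o.png',cv2.resize(I,(800,600)))
plan([.619,.212,.10],30,8)
```

```text
TL [177.8 376.3]
TR [-21.  282.6]
BR [ 31.7 129.6]
BL [232.6 198. ]
K [ 37.1 215.2]
Kc [ 46.8 218.3]
pin [117.2 245.1]
H8 [ 81. 322.]
H18 [ 89.9 327.9]
L8 [159.9 172.5]
L18 [169.  177.5]
LE [165.1 189.8]
S [161.6 292.4]
cur y heading 29.92 pos [0.6233 0.2092 0.1993]
step roll -0.01
[0.06, -0.03, 1.24] -0.01
[0.06, -0.03, 1.24] -0.01
[0.06, -0.03, 1.24] -0.01
[0.06, -0.03, 1.24] -0.01
[0.06, -0.03, 1.24] -0.01
[0.06, -0.03, 1.24] -0.01
[0.06, -0.03, 1.24] -0.01
[0.06, -0.03, 1.24] -0.01
```

View pics/w1o.png

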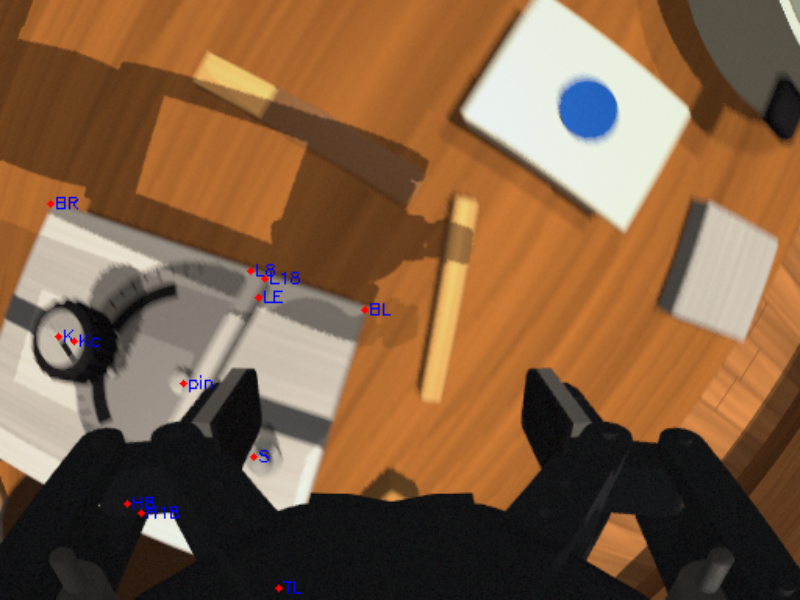

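Call:
{"method": "jog_arm", "body": {"motion": [{"slide":[0.06,-0.03,1.7],"roll":0,"grip":8.5},{"slide":[0.06,-0.03,1.7],"roll":0,"grip":8.5},{"slide":[0.06,-0.03,1.7],"roll":0,"grip":8.5},{"slide":[0.06,-0.03,1.7],"roll":0,"grip":8.5},{"slide":[0.06,-0.03,1.7],"roll":0,"grip":8.5},{"slide":[0.06,-0.03,1.7],"roll":0,"grip":8.5},{"slide":[0.06,-0.03,1.7],"roll":0,"grip":8.5},{"slide":[0.06,-0.03,1.4],"roll":0,"grip":8.5}]}}

```text
time: 2.25
position: [0.6141, 0.2165, 0.0663]
tcp_rot: [-3.14, -0.001, 2.099]
ft_force: [-0.1, -0.2, -0.5]
opening: 0.995
```

Run:
```python
from h import *
print(state()['position'],state()['ft_force'])
cv2.imwrite('pics/w2.png',camera('wrist'))
a=camera('side')[150:290,130:330];cv2.imwrite('pics/s2.png',cv2.resize(a,None,fx=4,fy=4,interpolation=cv2.INTER_CUBIC))
```

```text
[0.61411568 0.21648003 0.066304  ] [-0.07615911 -0.21540275 -0.49141169]
```

View pics/w2.png

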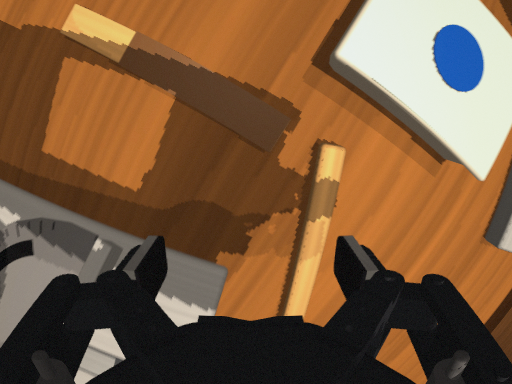

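View pics/s2.png

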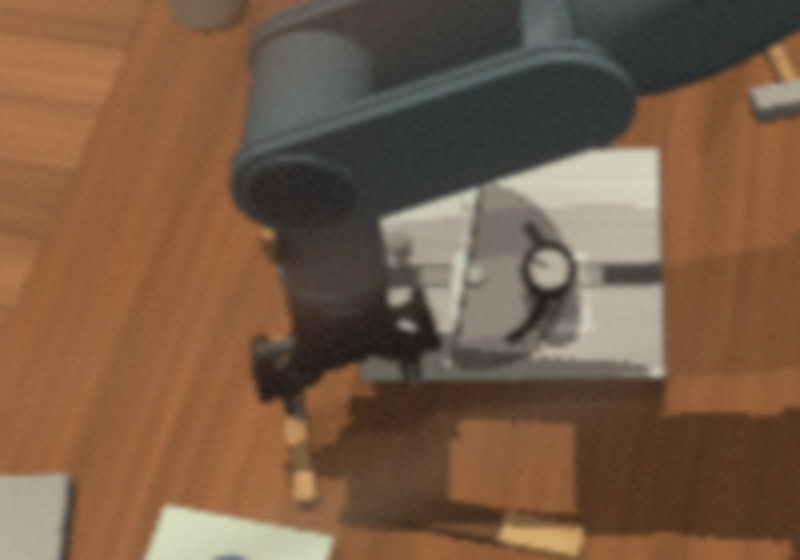

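```bash
cat > w.py <<'E'
import sys
from h import *
# args: waypoint list "x,y,z,n"
s=state();R=Ro.from_euler('xyz',s['tcp_rot']).as_matrix();p=s['position'];print(p.round(4),s['ft_force'].round(2),s['torque'].round(3),round(float(s['opening']),3))
for a in sys.argv[1:]:
    *t,n=map(float,a.split(','));d=(np.array(t)-p)/n;p=np.array(t)
    print(int(n),'x',(R.T@d*100).round(2).tolist())
E
python3 w.py .611,.200,.066,2 .600,.200,.065,3 .587,.202,.063,3 .573,.201,.062,4 .559,.198,.062,4 .548,.193,.064,4
```

```text
[0.6126 0.2162 0.0648] [-0.7  -0.84  0.41] [0.032 0.012 0.007] 0.995
2 x [-0.66, -0.48, -0.06]
3 x [0.18, -0.32, 0.04]
3 x [0.28, -0.34, 0.07]
4 x [0.15, -0.31, 0.03]
4 x [0.11, -0.34, 0.0]
4 x [0.03, -0.3, -0.05]
```

Call:
{"method": "jog_arm", "body": {"motion": [{"slide":[-0.66,-0.48,-0.06],"roll":0,"grip":8.5},{"slide":[-0.66,-0.48,-0.06],"roll":0,"grip":8.5},{"slide":[0.18,-0.32,0.04],"roll":0,"grip":8.5},{"slide":[0.18,-0.32,0.04],"roll":0,"grip":8.5},{"slide":[0.18,-0.32,0.04],"roll":0,"grip":8.5},{"slide":[0.28,-0.34,0.07],"roll":0,"grip":8.5},{"slide":[0.28,-0.34,0.07],"roll":0,"grip":8.5},{"slide":[0.28,-0.34,0.07],"roll":0,"grip":8.5}]}}

```text
time: 3.02
position: [0.5904, 0.202, 0.0666]
tcp_rot: [3.139, 0.001, 2.099]
ft_force: [2.5, 0.1, 1.2]
opening: 0.995
```

```bash
python3 - <<'E'
from h import *
cv2.imwrite('pics/w3.png',camera('wrist')[150:384,0:260])
a=camera('side')[170:270,180:310];cv2.imwrite('pics/s3.png',cv2.resize(a,None,fx=5,fy=5,interpolation=cv2.INTER_CUBIC))
E
python3 w.py .573,.201,.062,4 .559,.198,.062,4 .548,.193,.064,4
```

```text
[0.5892 0.2021 0.0661] [ 1.34 -0.19  2.82] [-0.07  -0.038  0.019] 0.993
4 x [0.18, -0.36, 0.1]
4 x [0.11, -0.34, -0.0]
4 x [0.03, -0.3, -0.05]
```

View pics/w3.png

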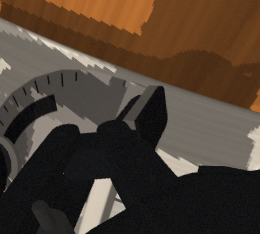

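View pics/s3.png

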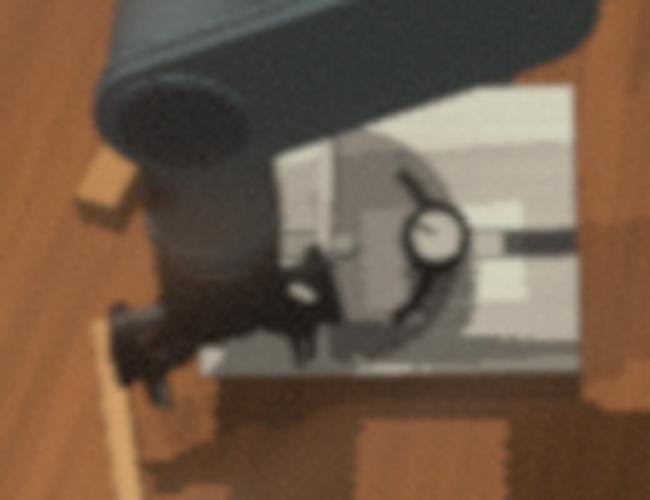

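Call:
{"method": "jog_arm", "body": {"motion": [{"slide":[0.18,-0.36,-0.06],"roll":0,"grip":8.5},{"slide":[0.18,-0.36,-0.06],"roll":0,"grip":8.5},{"slide":[0.18,-0.36,-0.04],"roll":0,"grip":8.5},{"slide":[0.18,-0.36,0],"roll":0,"grip":8.5},{"slide":[0.11,-0.34,0],"roll":0,"grip":8.5},{"slide":[0.11,-0.34,0],"roll":0,"grip":8.5},{"slide":[0.11,-0.34,0],"roll":0,"grip":8.5},{"slide":[0.11,-0.34,0],"roll":0,"grip":8.5}]}}

```text
time: 3.78
position: [0.5592, 0.1979, 0.0674]
tcp_rot: [-3.142, -0.0, 2.099]
ft_force: [3.4, 4.2, 0.7]
opening: 0.992
```

```bash
python3 w.py .548,.193,.066,4 .538,.187,.068,4;  python3 - <<'E'
from h import *
a=camera('side')[170:270,180:310];cv2.imwrite('pics/s4.png',cv2.resize(a,None,fx=5,fy=5,interpolation=cv2.INTER_CUBIC))
cv2.imwrite('pics/w4.png',camera('wrist')[100:384,0:300])
E
```

```text
[0.5592 0.1979 0.0674] [3.38 4.19 0.71] [ 0.516 -0.435 -0.073] 0.992
4 x [0.04, -0.3, 0.03]
4 x [-0.0, -0.29, -0.05]
```

View pics/s4.png

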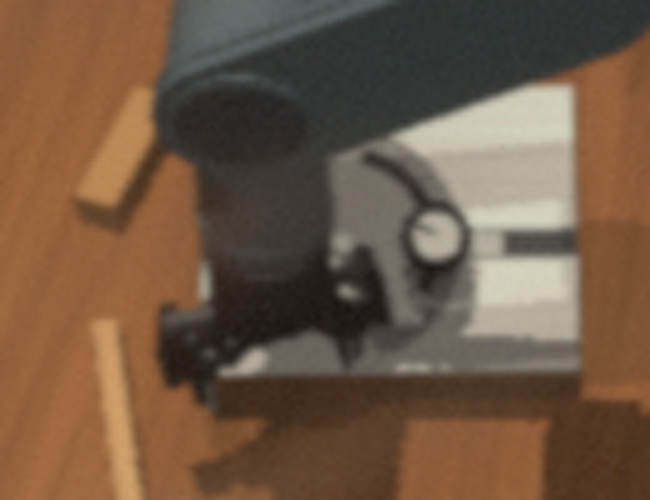

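View pics/w4.png

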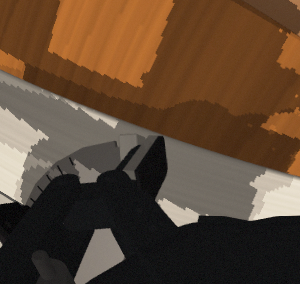

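Call:
{"method": "jog_arm", "body": {"motion": [{"slide":[0.04,-0.3,0],"roll":0,"grip":8.5},{"slide":[0.04,-0.3,0],"roll":0,"grip":8.5},{"slide":[0.04,-0.3,0],"roll":0,"grip":8.5},{"slide":[0.04,-0.3,-0.02],"roll":0,"grip":8.5},{"slide":[0,-0.29,-0.02],"roll":0,"grip":8.5},{"slide":[0,-0.29,-0.02],"roll":0,"grip":8.5},{"slide":[0,0,0],"roll":0,"grip":8.5},{"slide":[0,0,0],"roll":0,"grip":8.5}]}}

```text
time: 4.55
position: [0.5437, 0.1902, 0.0687]
tcp_rot: [3.141, 0.0, 2.098]
ft_force: [0.3, 4.6, 4.6]
opening: 0.994
```

```bash
python3 w.py .538,.187,.068,4;  python3 - <<'E'
from h import *
a=camera('side')[170:270,180:310];cv2.imwrite('pics/s5.png',cv2.resize(a,None,fx=5,fy=5,interpolation=cv2.INTER_CUBIC))
E
```

```text
[0.5437 0.1902 0.0687] [0.25 4.6  4.57] [ 0.524  0.11  -0.144] 0.994
4 x [0.0, -0.16, 0.02]
```

View pics/s5.png

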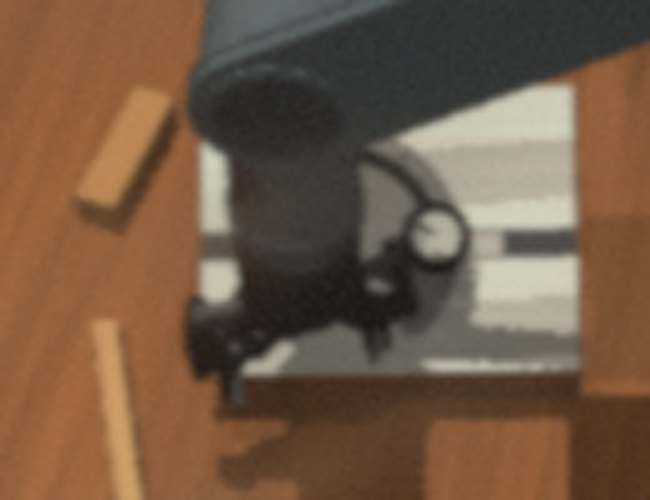

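Run:
```python
from h import *
a=camera('wrist');cv2.imwrite('pics/w5.png',cv2.resize(a[120:384,0:300],None,fx=2.2,fy=2.2))
a=camera('scene')[120:270,240:400];cv2.imwrite('pics/c5.png',cv2.resize(a,None,fx=4,fy=4))
```

```text
(no output)
```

View pics/w5.png

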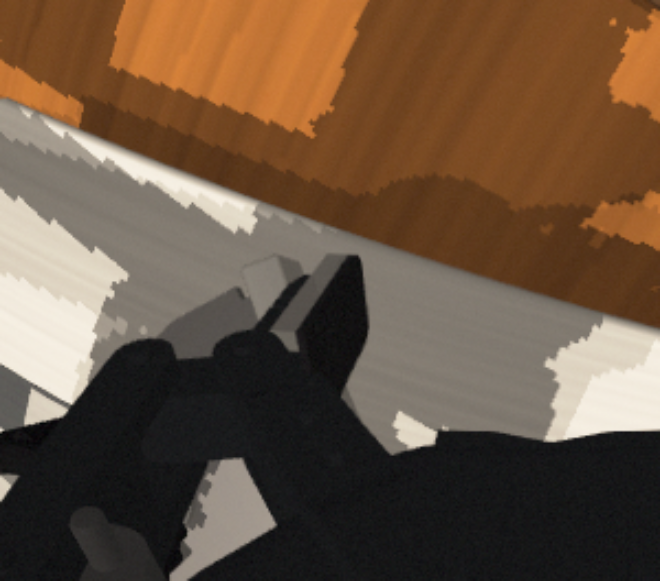

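View pics/c5.png

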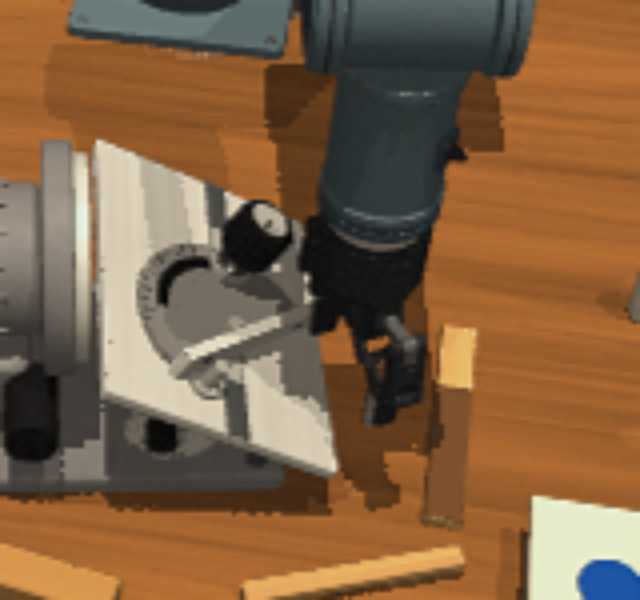

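Run:
```python
from h import *
p=np.load('p.npy')
for h in(.55,.65,.75,.785):
    p[5]=h;d=pts(p)
    print(h,[ (k,((proj('scene',d[k])[0]-[240,120])*4+1.5).round(0)) for k in('H8','H18','L8','L18','S')])
a=camera('scene')[195:225,275:325];cv2.imwrite('pics/c6.png',cv2.resize(a,None,fx=14,fy=14,interpolation=cv2.INTER_CUBIC))
```

```text
0.55 [('H8', array([175., 338.])), ('H18', array([182., 350.])), ('L8', array([326., 313.])), ('L18', array([333., 324.])), ('S', array([226., 367.]))]
0.65 [('H8', array([182., 348.])), ('H18', array([190., 359.])), ('L8', array([320., 304.])), ('L18', array([328., 315.])), ('S', array([226., 367.]))]
0.75 [('H8', array([190., 357.])), ('H18', array([199., 368.])), ('L8', array([315., 295.])), ('L18', array([323., 306.])), ('S', array([226., 367.]))]
0.785 [('H8', array([193., 360.])), ('H18', array([202., 371.])), ('L8', array([312., 293.])), ('L18', array([321., 303.])), ('S', array([226., 367.]))]
```

View pics/c6.png

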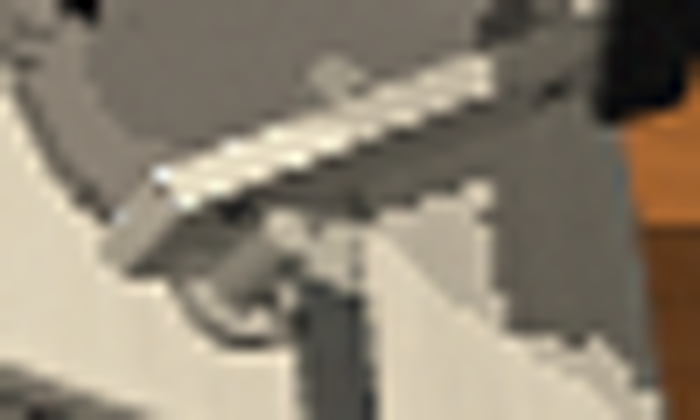

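Call:
{"method": "jog_arm", "body": {"motion": [{"slide":[-0.04,-0.2,0],"roll":0,"grip":8.5},{"slide":[-0.04,-0.2,0],"roll":0,"grip":8.5},{"slide":[-0.04,-0.2,0],"roll":0,"grip":8.5},{"slide":[0,0,0],"roll":0,"grip":8.5},{"slide":[0,0,0],"roll":0,"grip":8.5},{"slide":[0,0,0],"roll":0,"grip":8.5},{"slide":[0,0,0],"roll":0,"grip":8.5},{"slide":[0,0,0],"roll":0,"grip":8.5}]}}

```text
time: 5.42
position: [0.5395, 0.1868, 0.0688]
tcp_rot: [3.14, -0.0, 2.098]
ft_force: [0.2, 6.5, 7.5]
opening: 0.994
```

```bash
python3 w.py;  python3 - <<'E'
from h import *
a=camera('scene')[195:225,275:325];cv2.imwrite('pics/c7.png',cv2.resize(a,None,fx=14,fy=14,interpolation=cv2.INTER_CUBIC))
E
```

```text
[0.5395 0.1868 0.0688] [0.19 6.49 7.47] [ 0.702  0.257 -0.276] 0.994
```

View pics/c7.png

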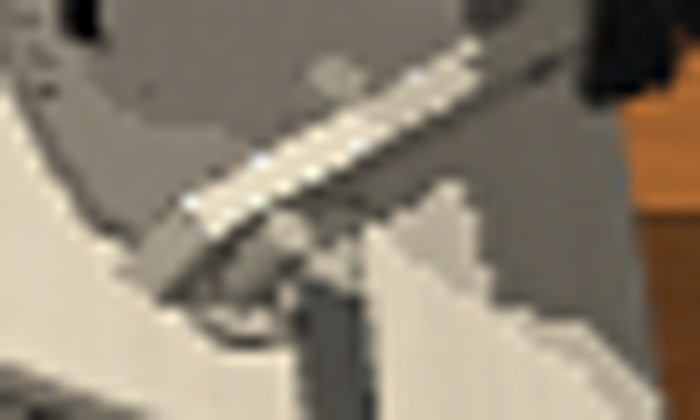

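Call:
{"method": "jog_arm", "body": {"motion": [{"slide":[-0.04,-0.15,0],"roll":0,"grip":8.5},{"slide":[-0.04,-0.15,0],"roll":0,"grip":8.5},{"slide":[0,0,0],"roll":0,"grip":8.5},{"slide":[0,0,0],"roll":0,"grip":8.5},{"slide":[0,0,0],"roll":0,"grip":8.5},{"slide":[0,0,0],"roll":0,"grip":8.5},{"slide":[0,0,0],"roll":0,"grip":8.5},{"slide":[0,0,0],"roll":0,"grip":8.5}]}}

```text
time: 6.13
position: [0.5392, 0.186, 0.0689]
tcp_rot: [3.135, -0.001, 2.098]
ft_force: [6.0, 12.3, 3.1]
opening: 0.997
```

```bash
python3 w.py;  python3 - <<'E'
from h import *
a=camera('scene')[195:225,275:325];cv2.imwrite('pics/c8.png',cv2.resize(a,None,fx=14,fy=14,interpolation=cv2.INTER_CUBIC))
E
```

```text
[0.5392 0.186  0.0689] [ 6.04 12.34  3.08] [ 1.673 -0.766 -0.34 ] 0.997
```

View pics/c8.png

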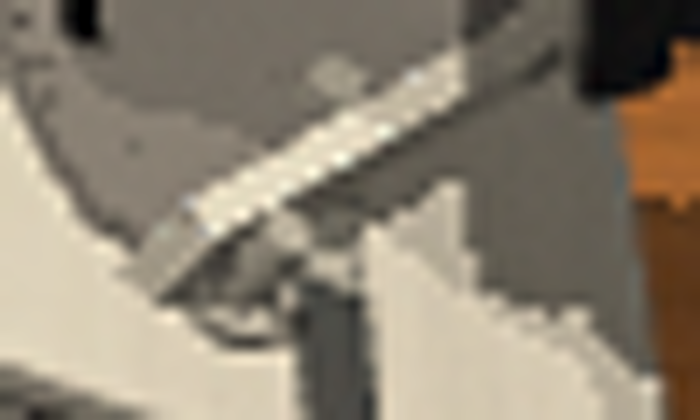

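Call:
{"method": "jog_arm", "body": {"motion": [{"slide":[0,1,0],"roll":0,"grip":8.5},{"slide":[0,1.5,0],"roll":0,"grip":8.5},{"slide":[0,1.5,-1],"roll":0,"grip":8.5},{"slide":[0,1,-3],"roll":0,"grip":8.5},{"slide":[0,0,-3.5],"roll":0,"grip":8.5},{"slide":[0,0,-3.5],"roll":0,"grip":8.5},{"slide":[0,0,-2.5],"roll":0,"grip":8.5},{"slide":[0,0,0],"roll":0,"grip":8.5}]}}

```text
time: 6.85
position: [0.5826, 0.2086, 0.2087]
tcp_rot: [3.134, 0.004, 2.099]
ft_force: [-0.5, 0.4, 1.6]
opening: 0.998
```

Run:
```python
from h import *
s=state();print(s['position'],s['joints'].round(3))
P=camera_params('wrist');I=camera('wrist')
p=np.load('p.npy');p[5]=.785
for k,v in pts(p).items():
    q=proj('wrist',v,P)[0]; cv2.circle(I,tuple(int(round(x)) for x in q),1,(0,0,255),-1)
cv2.imwrite('pics/w9.png',cv2.resize(I,(800,600)))
a=camera('scene')[195:225,275:325];cv2.imwrite('pics/c9.png',cv2.resize(a,None,fx=14,fy=14,interpolation=cv2.INTER_CUBIC))
plan([.4734,.1102,.195],41,8)
```

```text
[0.58258133 0.20862159 0.20870662] [ 0.165  0.391  1.402 -0.002  1.34  -0.363]
cur y heading 30.23 pos [0.5801 0.2082 0.2034]
step roll -1.346
[-0.39, -1.77, 0.11] -1.35
[-0.35, -1.78, 0.11] -1.35
[-0.3, -1.79, 0.11] -1.35
[-0.26, -1.79, 0.11] -1.35
[-0.22, -1.8, 0.11] -1.35
[-0.18, -1.8, 0.11] -1.35
[-0.13, -1.81, 0.11] -1.35
[-0.09, -1.81, 0.11] -1.35
```

View pics/w9.png

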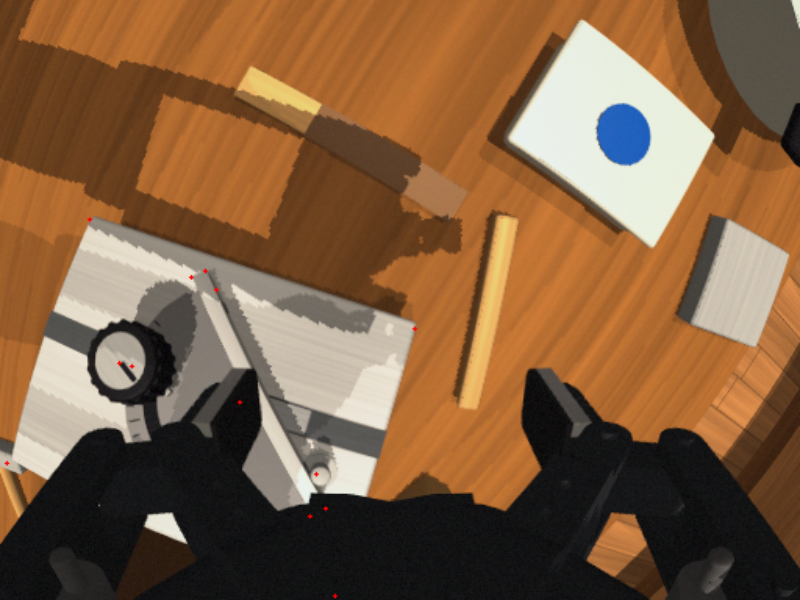

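View pics/c9.png

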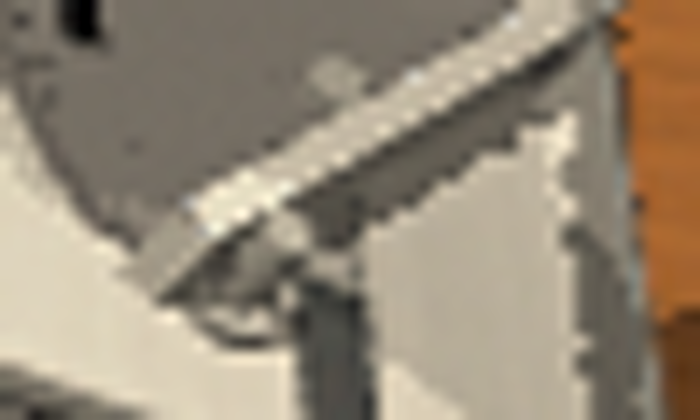

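Call:
{"method": "jog_arm", "body": {"motion": [{"slide":[-0.39,-1.77,0.1],"roll":-1.35,"grip":8.5},{"slide":[-0.35,-1.78,0.1],"roll":-1.35,"grip":8.5},{"slide":[-0.3,-1.79,0.1],"roll":-1.35,"grip":8.5},{"slide":[-0.26,-1.79,0.1],"roll":-1.35,"grip":8.5},{"slide":[-0.22,-1.8,0.1],"roll":-1.35,"grip":8.5},{"slide":[-0.18,-1.8,0.1],"roll":-1.35,"grip":8.5},{"slide":[-0.13,-1.81,0.1],"roll":-1.35,"grip":8.5},{"slide":[-0.09,-1.81,0.1],"roll":-1.35,"grip":8.5}]}}

```text
time: 7.62
position: [0.4707, 0.1098, 0.1926]
tcp_rot: [-3.137, -0.003, 2.288]
ft_force: [0.4, -0.4, -0.7]
opening: 0.994
```

Run:
```python
from h import *
I=camera('wrist');cv2.imwrite('pics/w10.png',I)
P=camera_params('wrist');J=I.copy()
p=np.load('p.npy');p[5]=.785
for k,v in pts(p).items():
    q=proj('wrist',v,P)[0]; print(k,q.round(1)) if k[0]=='K' else 0
    cv2.circle(J,tuple(int(round(x)) for x in q),1,(0,0,255),-1)
cv2.imwrite('pics/w10.png',cv2.resize(J,(800,600)))
plan([.4734,.1102,.114],41,8)
```

```text
K [264.4 208.9]
Kc [257.  212.2]
cur y heading 41.19 pos [0.4681 0.1084 0.1922]
step roll 0.024
[-0.03, 0.07, 0.98] 0.02
[-0.03, 0.07, 0.98] 0.02
[-0.03, 0.07, 0.98] 0.02
[-0.03, 0.07, 0.98] 0.02
[-0.03, 0.07, 0.98] 0.02
[-0.03, 0.07, 0.98] 0.02
[-0.03, 0.07, 0.98] 0.02
[-0.03, 0.07, 0.98] 0.02
```

View pics/w10.png

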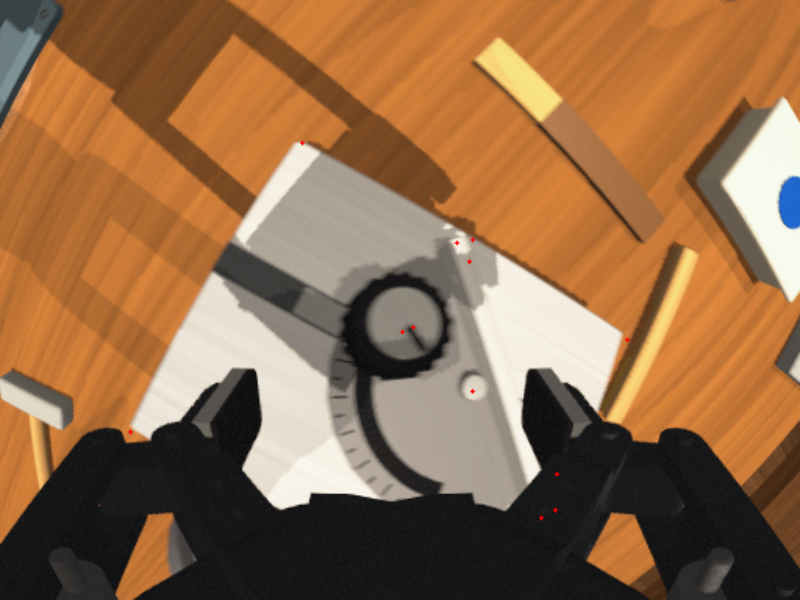

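Run:
```python
from h import *
P=camera_params('wrist');I=camera('wrist');J=I.copy();print(np.abs(camera_params('wrist')['t']-P['t']).max(),state()['position'])
p=np.load('p.npy');p[5]=.785
for k,v in pts(p).items():
    q=proj('wrist',v,P)[0]; print(k,((q-[150,60])*3+1).round(1))
a=I[60:320,150:410];J=cv2.resize(a,None,fx=3,fy=3,interpolation=cv2.INTER_CUBIC)[:600]
cv2.imwrite('pics/w11.png',J)
```

```text
0.0031494798098845034 [0.46974324 0.10936674 0.19269865]
TL [547.  978.5]
TR [-201.4  649.8]
BR [129.9  93.3]
BL [753.3 472.3]
K [344.3 447.6]
Kc [322.  457.6]
pin [455.7 570.6]
H8 [589.8 814.8]
H18 [617.1 799.9]
L8 [426.6 286.4]
L18 [457.1 278.9]
LE [451.9 322.9]
S [619.9 730.1]
```

View pics/w11.png

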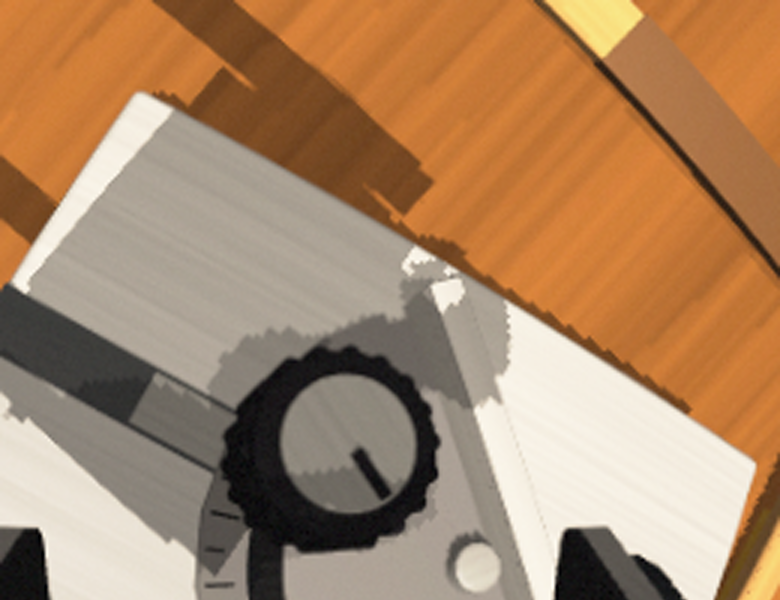

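Call:
{"method": "jog_arm", "body": {"motion": [{"slide":[-0.05,0.1,1],"roll":0,"grip":8.5},{"slide":[-0.05,0.1,1],"roll":0,"grip":8.5},{"slide":[-0.05,0.1,1],"roll":0,"grip":8.5},{"slide":[-0.04,0.07,1],"roll":0,"grip":8.5},{"slide":[0,0,1],"roll":0,"grip":8.5},{"slide":[0,0,1],"roll":0,"grip":8.5},{"slide":[0,0,1],"roll":0,"grip":8.5},{"slide":[0,0,0.9],"roll":0,"grip":8.5}]}}

```text
time: 8.38
position: [0.477, 0.112, 0.1146]
tcp_rot: [-3.141, -0.001, 2.287]
ft_force: [-0.0, 0.0, 0.5]
opening: 0.996
```

```bash
cat > look.py <<'E'
import sys
from h import *
n=sys.argv[1]
s=state();print(s['time'],s['position'].round(4),s['ft_force'].round(2),s['torque'].round(3),round(float(s['opening']),3),'j6',s['joints'][5].round(3))
I=camera('wrist');J=cv2.resize(I[100:330,120:390],None,fx=2.2,fy=2.2,interpolation=cv2.INTER_CUBIC)
cv2.imwrite(f'pics/w{n}.png',J)
E
python3 look.py 12;python3 w.py .4734,.1102,.114,1
```

```text
8.3833 [0.477  0.112  0.1146] [-0.01  0.01  0.51] [ 0.049  0.004 -0.027] 0.996 j6 -0.714
[0.4759 0.1119 0.1132] [-0.73  0.57 -0.73] [-0.012  0.004  0.01 ] 0.994
1 x [0.03, -0.3, -0.08]
```

View pics/w12.png

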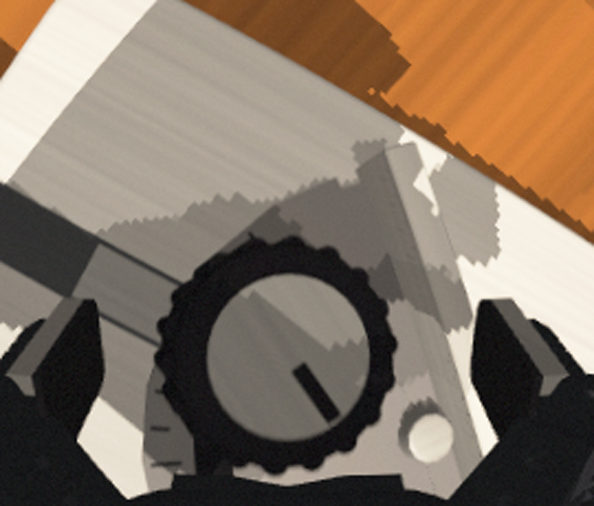

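Call:
{"method": "jog_arm", "body": {"motion": [{"slide":[0,-0.2,0],"roll":0,"grip":8.5},{"slide":[0,0,0],"roll":0,"grip":3},{"slide":[0,0,0],"roll":0,"grip":3},{"slide":[0,0,0],"roll":0,"grip":3},{"slide":[0,0,0],"roll":0,"grip":3},{"slide":[0,0,0],"roll":0,"grip":3},{"slide":[0,0,0],"roll":0,"grip":3},{"slide":[0,0,0],"roll":0,"grip":3}]}}

```text
time: 9.1
position: [0.4744, 0.1093, 0.1174]
tcp_rot: [-3.138, 0.001, 2.287]
ft_force: [-8.0, -5.4, 12.5]
opening: 0.543
```

```bash
python3 look.py 13
```

```text
9.1 [0.4744 0.1093 0.1174] [-7.98 -5.36 12.53] [-1.143  1.571 -0.237] 0.543 j6 -0.716
```

View pics/w13.png

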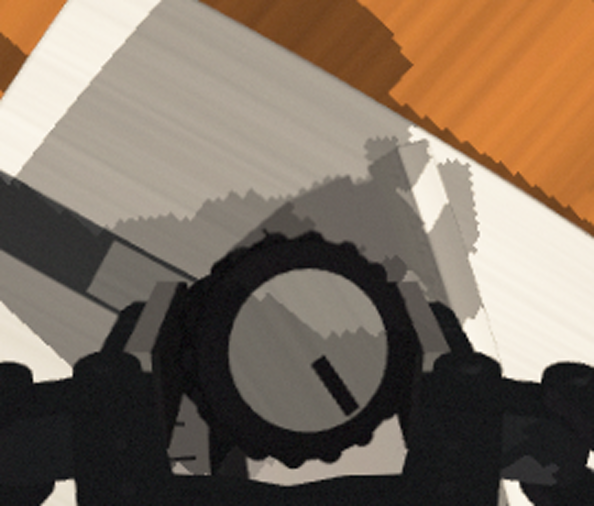

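Call:
{"method": "jog_arm", "body": {"motion": [{"slide":[0,0,0],"roll":4,"grip":3},{"slide":[0,0,0],"roll":4,"grip":3},{"slide":[0,0,0],"roll":4,"grip":3},{"slide":[0,0,0],"roll":4,"grip":3},{"slide":[0,0,0],"roll":4,"grip":3},{"slide":[0,0,0],"roll":4,"grip":3},{"slide":[0,0,0],"roll":4,"grip":3},{"slide":[0,0,0],"roll":4,"grip":3}]}}

```text
time: 9.82
position: [0.4748, 0.1072, 0.1163]
tcp_rot: [-3.139, 0.006, 1.727]
ft_force: [-4.4, -13.6, 0.2]
opening: 0.491
```

```bash
python3 look.py 14
```

```text
9.8167 [0.4748 0.1072 0.1163] [ -4.38 -13.6    0.24] [-2.214 -0.147  0.69 ] 0.491 j6 -0.155
```

View pics/w14.png

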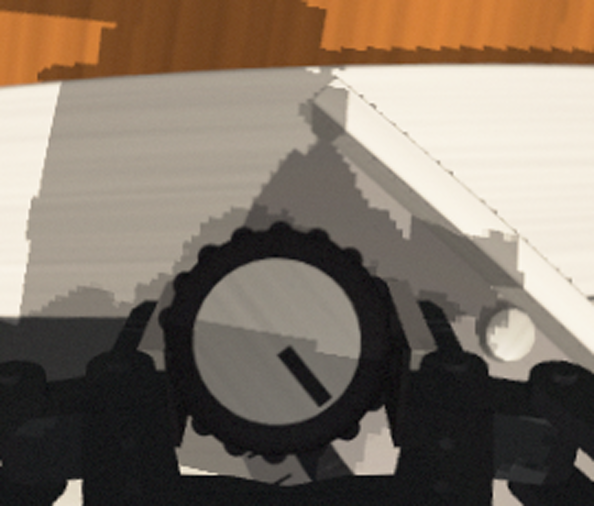

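Call:
{"method": "jog_arm", "body": {"motion": [{"slide":[0,0,0],"roll":4,"grip":3},{"slide":[0,0,0],"roll":4,"grip":3},{"slide":[0,0,0],"roll":4,"grip":3},{"slide":[0,0,0],"roll":4,"grip":3},{"slide":[0,0,0],"roll":4,"grip":3},{"slide":[0,0,0],"roll":4,"grip":3},{"slide":[0,0,0],"roll":4,"grip":3},{"slide":[0,0,0],"roll":4,"grip":3}]}}

```text
time: 10.53
position: [0.4786, 0.1071, 0.1181]
tcp_rot: [3.131, 0.004, 1.175]
ft_force: [-7.3, -11.8, 3.4]
opening: 0.49
```

```bash
python3 look.py 15
```

```text
10.5333 [0.4786 0.1071 0.1181] [ -7.28 -11.81   3.43] [-3.427 -3.918  2.92 ] 0.49 j6 0.399
```

View pics/w15.png

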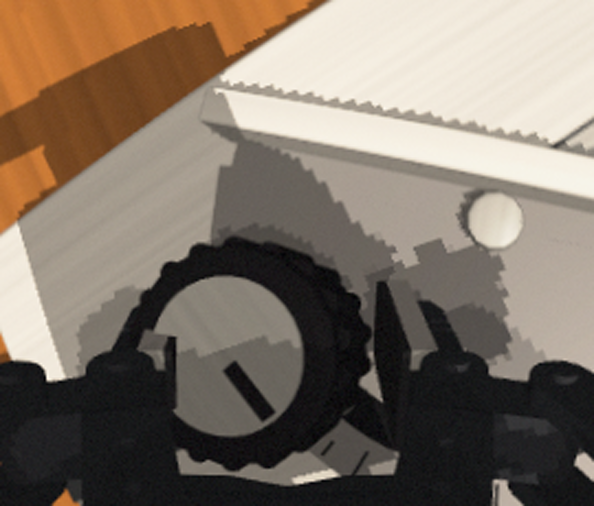

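Run:
```python
import cv2,numpy as np
a=cv2.imread('pics/w1.png')[180:270,0:120]
b=cv2.imread('pics/w9.png');b=b[300:440,50:236];b=cv2.resize(b,(480,360),interpolation=cv2.INTER_CUBIC)
a=cv2.resize(a,(480,360),interpolation=cv2.INTER_CUBIC)
cv2.imwrite('pics/z1.png',np.clip(np.hstack([a,b]).astype(float)*1.8,0,255)[:, :].astype(np.uint8)[:, :960][:, ::1])
im=cv2.imread('pics/z1.png');cv2.imwrite('pics/z1.png',cv2.resize(im,(800,300)))
a=cv2.imread('pics/scene0.png')[160:205,285:325];a=cv2.resize(a,None,fx=14,fy=13,interpolation=cv2.INTER_CUBIC);cv2.imwrite('pics/z2.png',np.clip(a*1.5,0,255).astype(np.uint8))
```

```text
(no output)
```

View pics/z1.png

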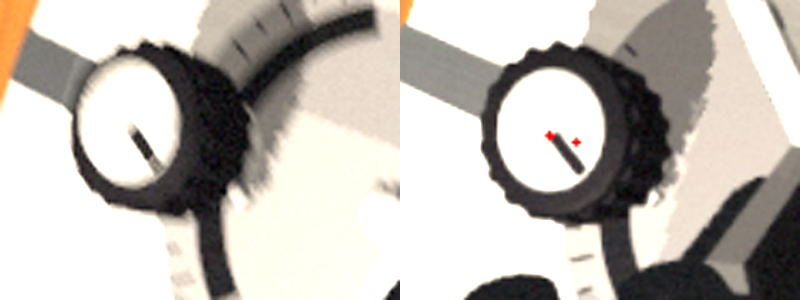

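View pics/z2.png

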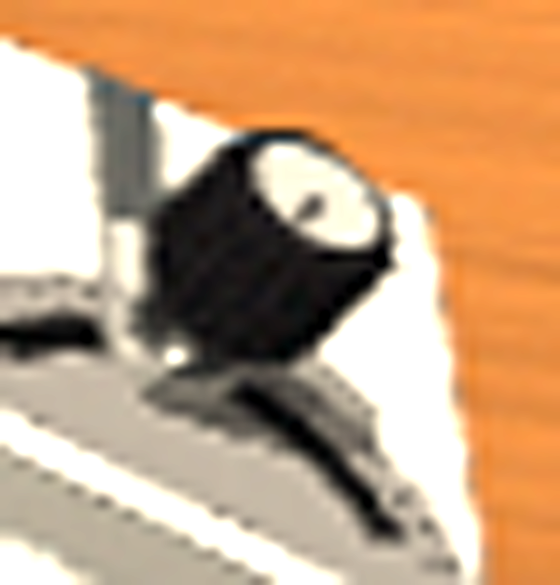

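Run:
```python
from h import *
P=camera_params('wrist');s=state();R=Ro.from_euler('xyz',s['tcp_rot']).as_matrix()
c=-P['R'].T@P['t'];print('cam in tool',R.T@(c-s['position']),'axis',R.T@P['R'][2],'right',R.T@P['R'][0])
```

```text
cam in tool [ 0.06873313  0.00050661 -0.14170069] axis [-2.68599900e-01 -3.33267187e-04  9.63251775e-01] right [-4.25982362e-05  9.99999943e-01  3.34102978e-04]
```

Call:
{"method": "jog_arm", "body": {"motion": [{"slide":[0,0,0],"roll":0,"grip":8.5},{"slide":[0,0,0],"roll":0,"grip":8.5},{"slide":[0,0,0],"roll":0,"grip":8.5},{"slide":[0,0,-1],"roll":0,"grip":8.5},{"slide":[0,0,-2.7],"roll":0,"grip":8.5},{"slide":[0,0,-2.7],"roll":0,"grip":8.5},{"slide":[0,0,-2.7],"roll":0,"grip":8.5},{"slide":[-0.4,3.1,0],"roll":0,"grip":8.5}]}}

```text
time: 11.25
position: [0.5028, 0.0971, 0.2138]
tcp_rot: [3.135, -0.004, 1.173]
ft_force: [1.7, 0.6, -0.1]
opening: 0.992
```

Call:
{"method": "jog_arm", "body": {"motion": [{"slide":[-0.4,3.1,0],"roll":0,"grip":8.5},{"slide":[-0.4,3.1,0],"roll":0,"grip":8.5},{"slide":[-0.4,3.1,0],"roll":0,"grip":8.5},{"slide":[-0.4,3.1,0],"roll":0,"grip":8.5},{"slide":[-0.4,3.1,0],"roll":0,"grip":8.5},{"slide":[0,0,0],"roll":0,"grip":8.5},{"slide":[0,0,0],"roll":0,"grip":8.5},{"slide":[0,0,0],"roll":0,"grip":8.5}]}}

```text
time: 11.92
position: [0.6373, 0.0162, 0.2072]
tcp_rot: [-3.141, -0.0, 1.17]
ft_force: [0.6, -0.2, -0.0]
opening: 0.996
```

Run:
```python
from h import *
s=state();print(s['time'],s['position'].round(4),s['tcp_rot'].round(3))
P=camera_params('wrist');I=camera('wrist');np.savez('v1.npz',I=I,R=P['R'],t=P['t'])
p=np.load('p.npy');q=proj('wrist',pts(p)['Kc'],P)[0];print(q)
x0=max(0,int(q[0])-70);y0=int(q[1])-50
a=I[y0:y0+110,x0:x0+150];cv2.imwrite('pics/v1.png',cv2.resize(np.clip(a*1.4,0,255).astype(np.uint8),None,fx=5,fy=5,interpolation=cv2.INTER_CUBIC))
cv2.imwrite('pics/v1f.png',I)
```

```text
11.9167 [0.6373 0.0162 0.2072] [-3.141 -0.     1.17 ]
[ 37.62892923 176.88906005]
```

View pics/v1.png

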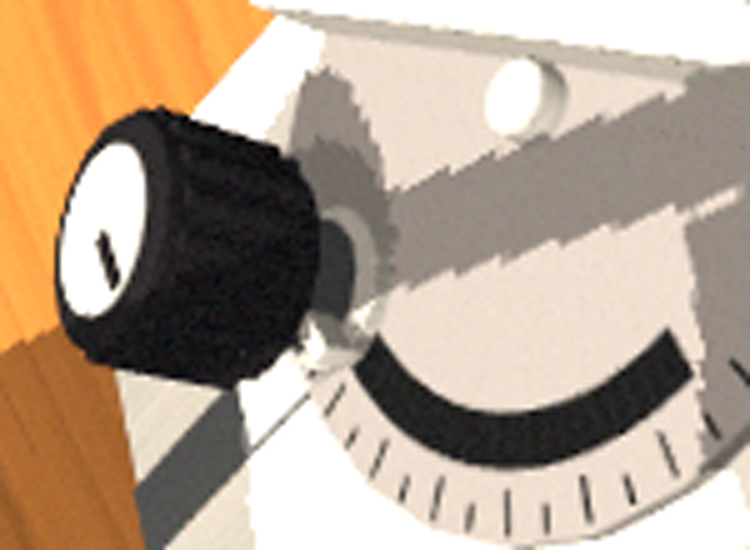

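View pics/v1f.png

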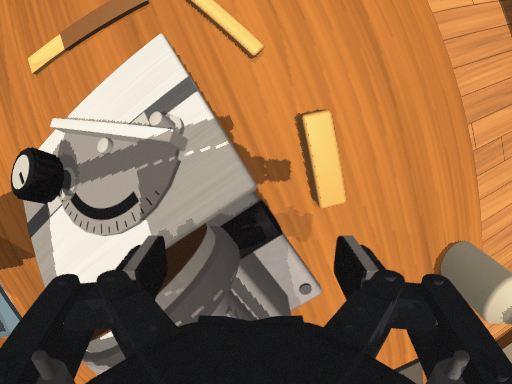

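```bash
cat > ov.py <<'E'
import sys
from h import *
f,out,x0,y0,z=sys.argv[1],sys.argv[2],int(sys.argv[3]),int(sys.argv[4]),float(sys.argv[5])
d=np.load(f);I=d['I'];P=camera_params('wrist');P=dict(P,R=d['R'],t=d['t'])
p=np.load('p.npy');R=Rt(p[2]);pin=pts(p)['pin']
J=cv2.resize(np.clip(I[y0:y0+110,x0:x0+150]*1.3,0,255).astype(np.uint8),None,fx=5,fy=5,interpolation=cv2.INTER_CUBIC)
for r,h,c in((.015,.063,(0,0,255)),(.022,z,(0,160,0))):
    for a in range(0,360,30):
        X=pin+R@np.array([r*np.cos(np.radians(a)),r*np.sin(np.radians(a))-.06,h])
        q=(proj('wrist',X,P)[0]-[x0,y0])*5+2
        q=tuple(int(v) for v in q);cv2.circle(J,q,2,c,-1);cv2.putText(J,str(a),q,0,.4,c,1)
cv2.imwrite(out,J)
E
python3 ov.py v1.npz pics/v1o.png 0 126 .015
```

```text
(no output)
```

View pics/v1o.png

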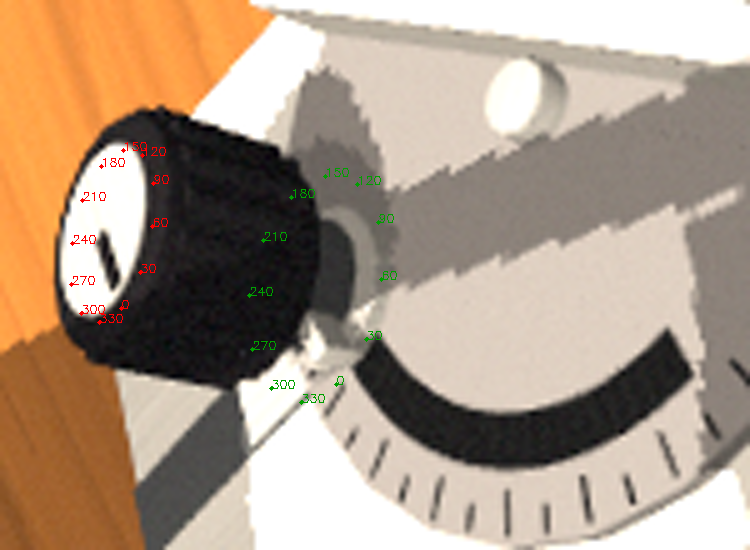

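```bash
python3 -c "
from h import *
plan([.4725,.109,.20],41,10)"
```

```text
cur y heading -22.94 pos [0.637  0.0166 0.2074]
step roll -6.394
[0.21, -1.87, 0.07] -6.39
[0.42, -1.84, 0.07] -6.39
[0.62, -1.78, 0.07] -6.39
[0.81, -1.7, 0.07] -6.39
[1.0, -1.6, 0.07] -6.39
[1.17, -1.48, 0.07] -6.39
[1.33, -1.34, 0.07] -6.39
[1.47, -1.18, 0.07] -6.39
[1.59, -1.01, 0.07] -6.39
[1.69, -0.83, 0.07] -6.39
```

Call:
{"method": "jog_arm", "body": {"motion": [{"slide":[0.21,-1.87,0.07],"roll":-6.4,"grip":8.5},{"slide":[0.42,-1.84,0.07],"roll":-6.4,"grip":8.5},{"slide":[0.62,-1.78,0.07],"roll":-6.4,"grip":8.5},{"slide":[0.81,-1.7,0.07],"roll":-6.4,"grip":8.5},{"slide":[1.0,-1.6,0.07],"roll":-6.4,"grip":8.5},{"slide":[1.17,-1.48,0.07],"roll":-6.4,"grip":8.5},{"slide":[1.33,-1.34,0.07],"roll":-6.4,"grip":8.5},{"slide":[1.47,-1.18,0.07],"roll":-6.4,"grip":8.5}]}}

```text
time: 12.63
position: [0.5041, 0.0911, 0.2021]
tcp_rot: [3.141, 0.0, 2.07]
ft_force: [0.7, -0.2, -0.1]
opening: 0.99
```

```bash
python3 -c "
from h import *
plan([.4725,.109,.20],41,2)
plan([.4725,.109,.116],41,6)"
```

```text
cur y heading 28.63 pos [0.5041 0.0911 0.2021]
step roll -6.187
[1.54, -0.96, 0.1] -6.19
[1.64, -0.79, 0.1] -6.19
cur y heading 28.63 pos [0.5041 0.0911 0.2021]
step roll -2.062
[0.51, -0.32, 1.43] -2.06
[0.53, -0.3, 1.43] -2.06
[0.54, -0.28, 1.43] -2.06
[0.55, -0.26, 1.43] -2.06
[0.55, -0.24, 1.43] -2.06
[0.56, -0.22, 1.43] -2.06
```

Call:
{"method": "jog_arm", "body": {"motion": [{"slide":[1.54,-0.96,0.1],"roll":-6.2,"grip":8.5},{"slide":[1.64,-0.79,0.1],"roll":-6.2,"grip":8.5},{"slide":[0,0,1.4],"roll":0,"grip":8.5},{"slide":[0,0,1.4],"roll":0,"grip":8.5},{"slide":[0,0,1.4],"roll":0,"grip":8.5},{"slide":[0,0,1.4],"roll":0,"grip":8.5},{"slide":[0,0,1.4],"roll":0,"grip":8.5},{"slide":[0,0,1.4],"roll":0,"grip":8.5}]}}

```text
time: 13.3
position: [0.4736, 0.1088, 0.1157]
tcp_rot: [3.141, 0.001, 2.281]
ft_force: [-0.2, 0.7, -0.3]
opening: 0.996
```

```bash
python3 look.py 16; python3 w.py .473,.1095,.116,1
```

```text
13.3 [0.4736 0.1088 0.1157] [-0.18  0.68 -0.29] [-0.002  0.052  0.044] 0.996 j6 -0.715
[0.4718 0.1087 0.1131] [-0.75  0.06 -2.02] [ 0.003 -0.008 -0.016] 0.997
1 x [-0.01, 0.14, -0.29]
```

View pics/w16.png

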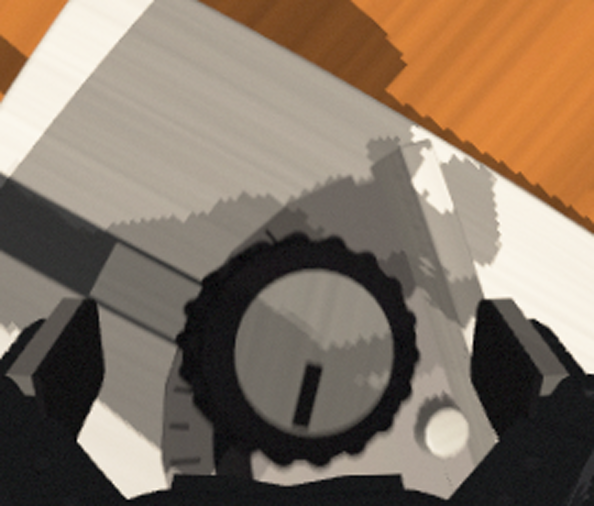

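Call:
{"method": "jog_arm", "body": {"motion": [{"slide":[0,0.15,-0.2],"roll":0,"grip":3},{"slide":[0,0,0],"roll":0,"grip":3},{"slide":[0,0,0],"roll":0,"grip":3},{"slide":[0,0,0],"roll":0,"grip":3},{"slide":[0,0,0],"roll":0,"grip":3},{"slide":[0,0,0],"roll":0,"grip":3},{"slide":[0,0,0],"roll":4,"grip":3},{"slide":[0,0,0],"roll":4,"grip":3}]}}

```text
time: 14.02
position: [0.4754, 0.1077, 0.1191]
tcp_rot: [-3.14, 0.003, 2.139]
ft_force: [-0.7, -12.1, -1.3]
opening: 0.527
```

Call:
{"method": "jog_arm", "body": {"motion": [{"slide":[0,0,0],"roll":4,"grip":3},{"slide":[0,0,0],"roll":4,"grip":3},{"slide":[0,0,0],"roll":4,"grip":3},{"slide":[0,0,0],"roll":4,"grip":3},{"slide":[0,0,0],"roll":4,"grip":3},{"slide":[0,0,0],"roll":4,"grip":3},{"slide":[0,0,0],"roll":4,"grip":3},{"slide":[0,0,0],"roll":4,"grip":3}]}}

```text
time: 14.68
position: [0.4756, 0.1059, 0.1182]
tcp_rot: [3.141, 0.006, 1.582]
ft_force: [-1.6, -13.0, -2.9]
opening: 0.487
```

```bash
python3 look.py 17
```

```text
14.6833 [0.4756 0.1059 0.1182] [ -1.64 -13.01  -2.88] [-1.827 -0.729  1.619] 0.487 j6 -0.014
```

View pics/w17.png

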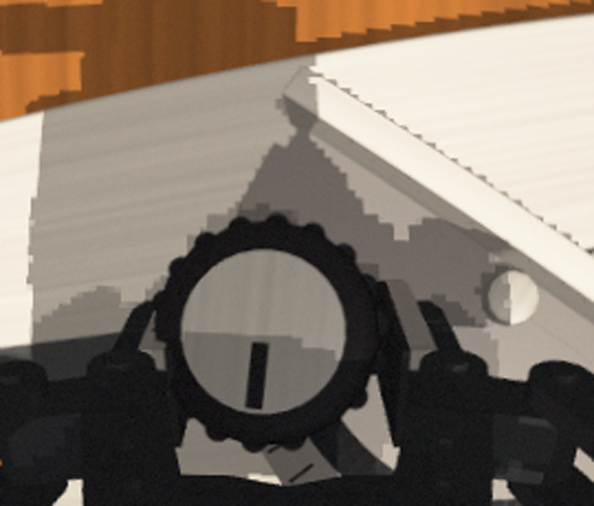

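Call:
{"method": "jog_arm", "body": {"motion": [{"slide":[0,0,0],"roll":4,"grip":3},{"slide":[0,0,0],"roll":4,"grip":3},{"slide":[0,0,0],"roll":4,"grip":3},{"slide":[0,0,0],"roll":4,"grip":3},{"slide":[0,0,0],"roll":4,"grip":3},{"slide":[0,0,0],"roll":4,"grip":3},{"slide":[0,0,0],"roll":0,"grip":3},{"slide":[0,0,0],"roll":0,"grip":8.5}]}}

```text
time: 15.4
position: [0.4718, 0.108, 0.1182]
tcp_rot: [-3.137, 0.005, 1.166]
ft_force: [-1.7, -0.8, -1.6]
opening: 0.613
```

```bash
python3 look.py 18
```

```text
15.4 [0.4718 0.108  0.1182] [-1.72 -0.82 -1.61] [-0.017  0.063  0.05 ] 0.613 j6 0.402
```

View pics/w18.png

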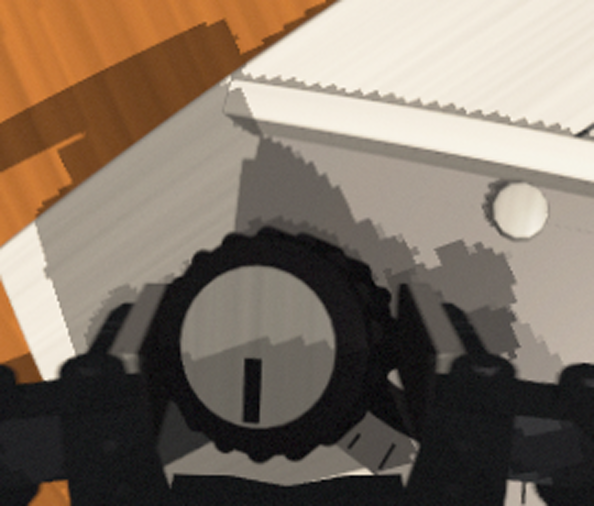

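Go back to the viewing position to compare pointer and lug.

Call:
{"method": "jog_arm", "body": {"motion": [{"slide":[0,0,0],"roll":0,"grip":8.5},{"slide":[0,0,0],"roll":0,"grip":8.5},{"slide":[0,0,-2],"roll":0,"grip":8.5},{"slide":[0,0,-3.5],"roll":0,"grip":8.5},{"slide":[0,0,-3.5],"roll":0,"grip":8.5},{"slide":[-0.4,3.5,0],"roll":0,"grip":8.5},{"slide":[-0.4,3.5,0],"roll":0,"grip":8.5},{"slide":[-0.4,3.5,0],"roll":0,"grip":8.5}]}}

```text
time: 16.12
position: [0.5694, 0.056, 0.2095]
tcp_rot: [3.137, -0.002, 1.164]
ft_force: [0.9, 0.2, 0.6]
opening: 0.993
```

Call:
{"method": "jog_arm", "body": {"motion": [{"slide":[-0.4,3.5,0],"roll":0,"grip":8.5},{"slide":[-0.4,3.5,0],"roll":0,"grip":8.5},{"slide":[-0.3,1.5,0],"roll":0,"grip":8.5},{"slide":[0,0,0],"roll":0,"grip":8.5},{"slide":[0,0,0],"roll":0,"grip":8.5},{"slide":[0,0,0],"roll":0,"grip":8.5},{"slide":[0,0,0],"roll":0,"grip":8.5},{"slide":[0,0,0],"roll":0,"grip":8.5}]}}

```text
time: 16.78
position: [0.6403, 0.0134, 0.2079]
tcp_rot: [3.141, -0.0, 1.164]
ft_force: [0.8, 0.3, 0.1]
opening: 0.995
```

```bash
cat > view.py <<'E'
import sys,os
from h import *
n=sys.argv[1];s=state();print(s['time'],s['position'].round(4),s['tcp_rot'].round(3))
P=camera_params('wrist');I=camera('wrist');np.savez(n+'.npz',I=I,R=P['R'],t=P['t'])
p=np.load('p.npy');q=proj('wrist',pts(p)['Kc'],P)[0];print(q)
x0=max(0,int(q[0])-70);y0=int(q[1])-50
os.system(f'python3 ov.py {n}.npz pics/{n}o.png {x0} {y0} .015')
E
python3 view.py v2
```

```text
16.7833 [0.6403 0.0134 0.2079] [ 3.141 -0.     1.164]
[ 34.80909161 176.53913386]
```

View pics/v2o.png

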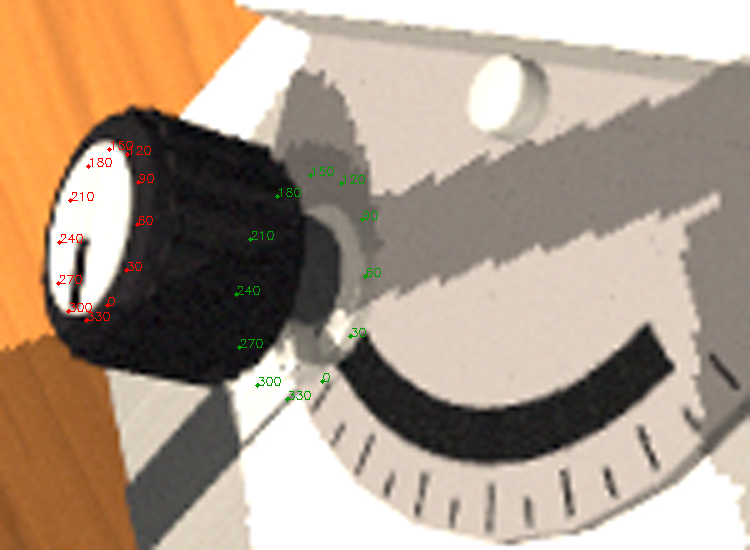

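Run:
```python
import numpy as np,cv2
o=[]
for f,x,y in(('v1',40,170),('v2',37,170)):
    I=np.load(f+'.npz')['I'];o.append(cv2.resize(I[y:y+45,x:x+45],None,fx=9,fy=9,interpolation=cv2.INTER_CUBIC))
cv2.imwrite('pics/cmp.png',np.hstack(o)[:,:800])
```

```text
(no output)
```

View pics/cmp.png

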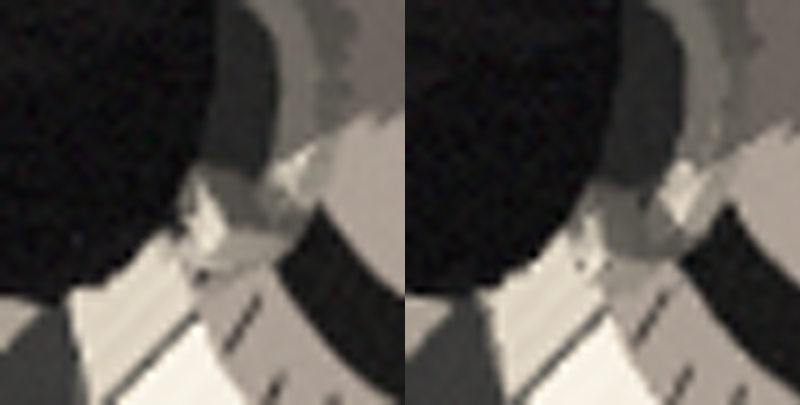

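```bash
cat > lug.py <<'E'
import sys
from h import *
f=sys.argv[1];angs=[float(a) for a in sys.argv[2].split(',')];sh=np.array([float(a) for a in sys.argv[3].split(',')]);x0,y0=int(sys.argv[4]),int(sys.argv[5])
d=np.load(f+'.npz');I=d['I'];P=dict(camera_params('wrist'),R=d['R'],t=d['t'])
p=np.load('p.npy');R=Rt(p[2]);pin=pts(p)['pin'];o=[]
k=9
def W(a,r,w,h):
    a=np.radians(a);return pin+R@np.array([r*np.cos(a)-w*np.sin(a),r*np.sin(a)+w*np.cos(a)-.06,h])
for a in angs:
    J=cv2.resize(I[y0:y0+45,x0:x0+45],None,fx=k,fy=k,interpolation=cv2.INTER_CUBIC)
    pr=lambda X:tuple(int(v) for v in (proj('wrist',X,P)[0]+sh-[x0,y0])*k+k/2)
    if a<900:
      for h in(.010,.022):
        q=[pr(W(a,r,w,h)) for r,w in((.012,-.004),(.022,-.004),(.022,.004),(.012,.004))]
        for i in range(3):cv2.line(J,q[i],q[i+1],(0,0,255) if h>.015 else (255,0,0),1)
      for h,r,c in((.0055,.013,(0,255,0)),(.027,.013,(0,255,255)),(.027,.0215,(255,0,255)),(.063,.0215,(255,0,255))):
        cv2.polylines(J,[np.array([pr(W(t,r,0,h)) for t in range(0,361,10)])],False,c,1)
    o.append(J)
cv2.imwrite(sys.argv[6],cv2.resize(np.hstack(o),None,fx=800/(405*len(o)),fy=800/(405*len(o))))
E
python3 lug.py v1 0,-15 -2,-1 40 170 pics/l1.png;python3 lug.py v2 -10,-30 -2,-1 37 170 pics/l2.png
```

```text
(no output)
```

View pics/l1.png

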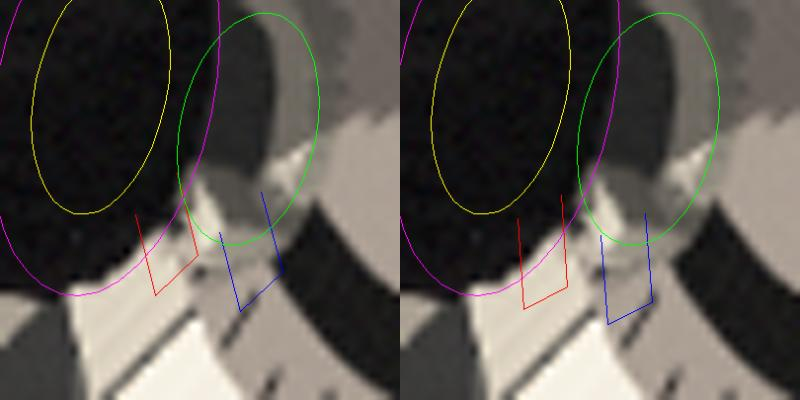

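View pics/l2.png

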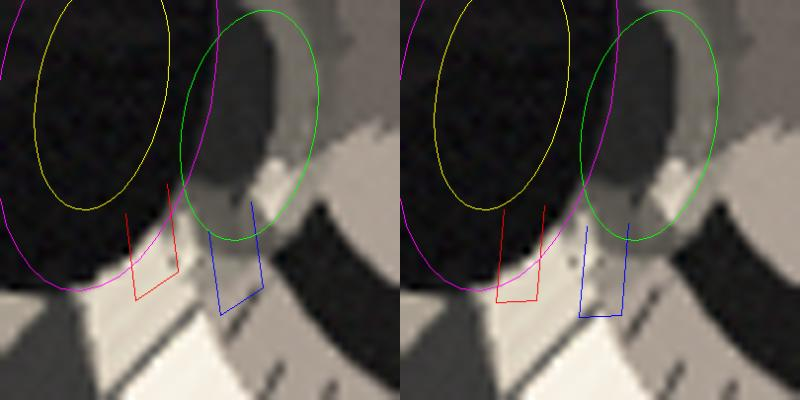

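Run:
```python
import numpy as np,cv2
a=cv2.imread('pics/w1.png');a=a[195:240,30:90]
b=cv2.imread('pics/v1f.png')[160:220,30:90]
cv2.imwrite('pics/z3.png',np.hstack([cv2.resize(a,(533,400),interpolation=cv2.INTER_CUBIC)]))
b=cv2.imread('pics/w9.png')[310:430,80:200]
cv2.imwrite('pics/z4.png',np.clip(cv2.resize(b,(600,600),interpolation=cv2.INTER_CUBIC)*1.5,0,255).astype(np.uint8))
```

```text
(no output)
```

View pics/z4.png

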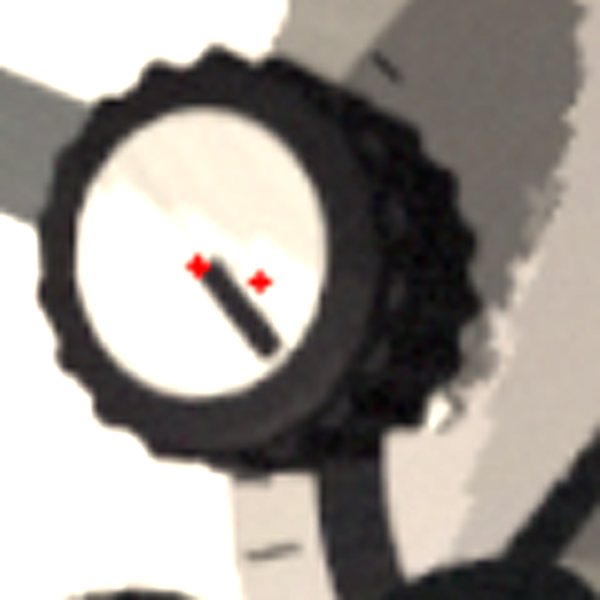

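View pics/z3.png

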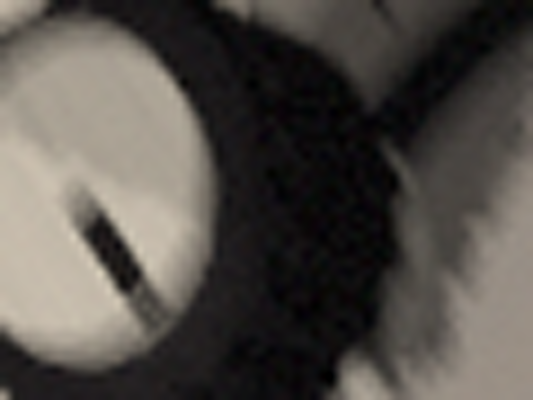

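Call:
{"method": "jog_arm", "body": {"motion": [{"slide":[0.6,-3.3,0],"roll":0,"grip":8.5},{"slide":[0.6,-3.3,0],"roll":0,"grip":8.5},{"slide":[0.6,-3.3,0],"roll":0,"grip":8.5},{"slide":[0.6,-3.3,0],"roll":0,"grip":8.5},{"slide":[0.6,-3.3,0],"roll":0,"grip":8.5},{"slide":[0.6,-3.3,0],"roll":0,"grip":8.5},{"slide":[-2,-2,0],"roll":0,"grip":8.5},{"slide":[-2,-2,0],"roll":0,"grip":8.5}]}}

```text
time: 17.5
position: [0.4189, 0.1046, 0.2077]
tcp_rot: [3.141, -0.0, 1.167]
ft_force: [-0.5, -1.1, 0.2]
opening: 0.992
```

Call:
{"method": "jog_arm", "body": {"motion": [{"slide":[-2,-2,0],"roll":0,"grip":8.5},{"slide":[-2,-2,0],"roll":0,"grip":8.5},{"slide":[-2,-2,1],"roll":0,"grip":8.5},{"slide":[-2,-2,2],"roll":0,"grip":8.5},{"slide":[0,0,2],"roll":0,"grip":8.5},{"slide":[0,0,0.5],"roll":0,"grip":8.5},{"slide":[0,0,0],"roll":0,"grip":8.5},{"slide":[0,0,0],"roll":0,"grip":8.5}]}}

```text
time: 18.17
position: [0.3167, 0.0615, 0.1532]
tcp_rot: [3.14, -0.0, 1.164]
ft_force: [0.4, 0.5, -0.1]
opening: 1.0
```

```bash
python3 view.py v3
python3 - <<'E'
import numpy as np,cv2
cv2.imwrite('pics/v3f.png',np.load('v3.npz')['I'])
E
```

```text
18.1667 [0.3167 0.0615 0.1532] [ 3.14  -0.     1.164]
[451.88702263  62.60145656]
```

View pics/v3f.png

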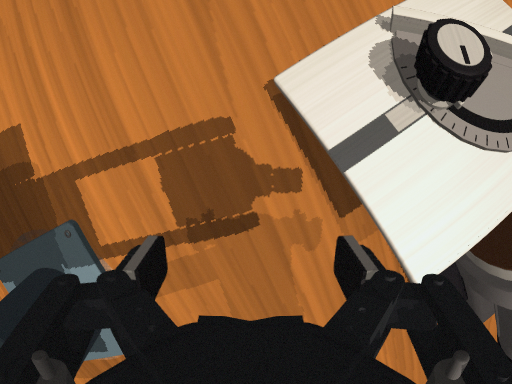

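View pics/v3o.png

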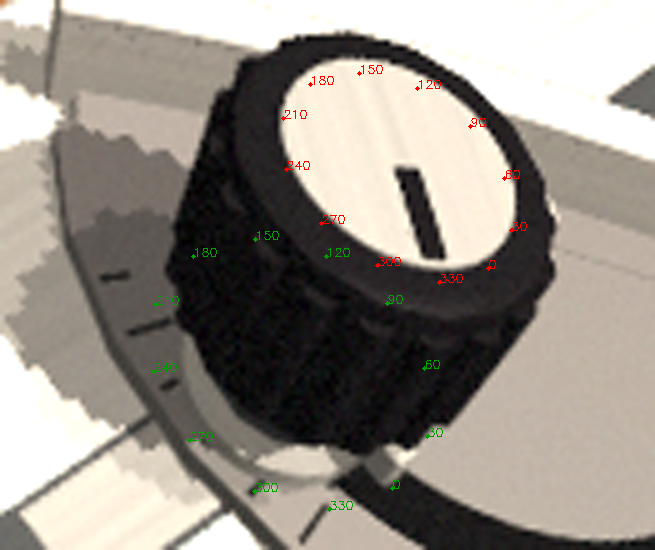

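```bash
sed -e 's/k=9/k=9/' lug.py > lug3.py; python3 lug3.py v3 0,-30 0,0 430 78 pics/l3.png; python3 lug3.py v3 999,-15 0,0 430 78 pics/l4.png
```

```text
(no output)
```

View pics/l3.png

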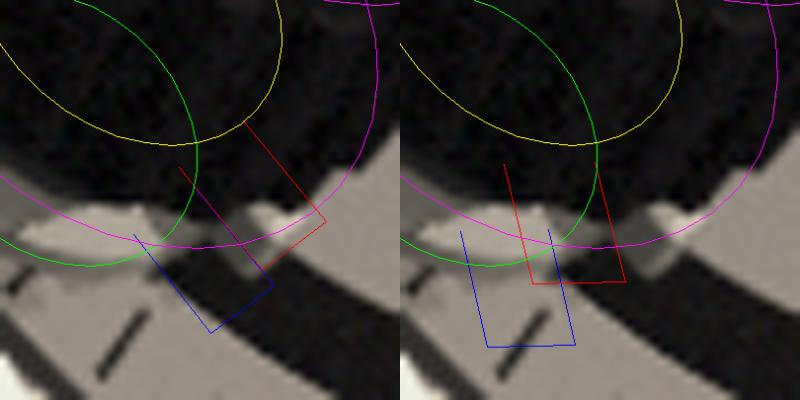

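View pics/l4.png

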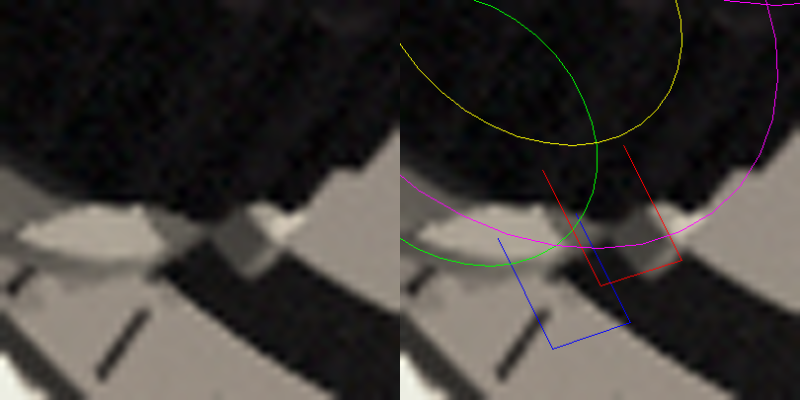

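```bash
sed -i 's/for h in(.010,.022)/for h in(.0055,.017)/; s/h>.015/h>.01/' lug3.py; python3 lug3.py v3 0,8 0,-4 430 78 pics/l3.png; python3 lug3.py v1 0,30 -2,-1 40 170 pics/l1.png;python3 lug3.py v2 0,-15 -2,-1 37 170 pics/l2.png
python3 - <<'E'
import cv2,numpy as np
a=[cv2.imread(f'pics/l{i}.png') for i in(3,1,2)]
cv2.imwrite('pics/l5.png',cv2.resize(np.vstack(a),(400,600)))
E
```

```text
(no output)
```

View pics/l3.png

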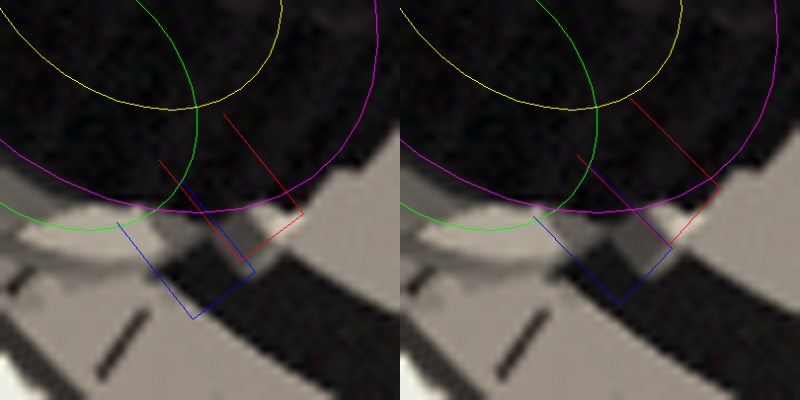

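View pics/l1.png

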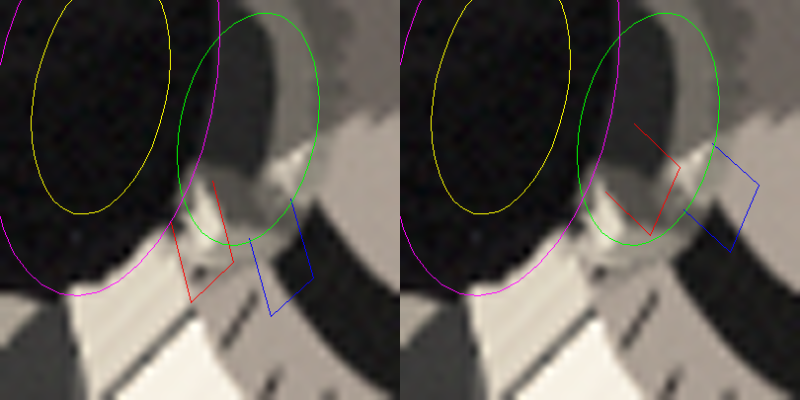

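View pics/l2.png

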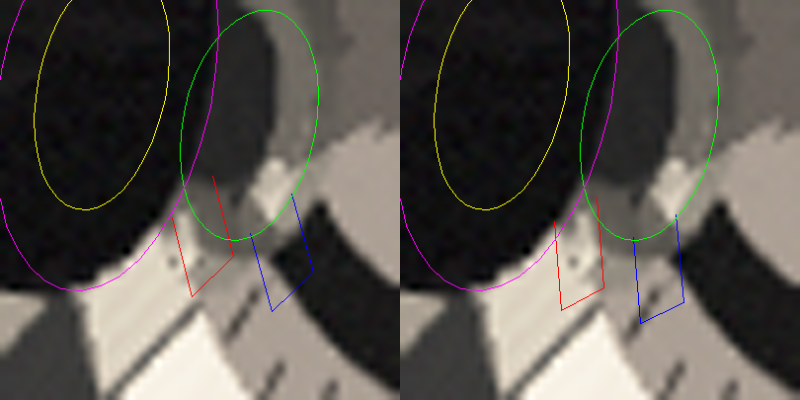

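```bash
python3 -c "
from h import *
s=dict(state());s['position']=s['position']+np.array([0,0,.052])
plan([.473,.1095,.203],31,8,s)"
```

```text
cur y heading -23.33 pos [0.3172 0.0615 0.2055]
step roll -6.791
[1.32, 1.55, 0.03] -6.79
[1.13, 1.7, 0.03] -6.79
[0.92, 1.82, 0.03] -6.79
[0.7, 1.91, 0.03] -6.79
[0.47, 1.98, 0.03] -6.79
[0.23, 2.02, 0.03] -6.79
[-0.01, 2.04, 0.03] -6.79
[-0.25, 2.02, 0.03] -6.79
```

Call:
{"method": "jog_arm", "body": {"motion": [{"slide":[0,0,-2.6],"roll":0,"grip":8.5},{"slide":[0,0,-2.6],"roll":0,"grip":8.5},{"slide":[1.32,1.55,0.03],"roll":-6.8,"grip":8.5},{"slide":[1.13,1.7,0.03],"roll":-6.8,"grip":8.5},{"slide":[0.92,1.82,0.03],"roll":-6.8,"grip":8.5},{"slide":[0.7,1.91,0.03],"roll":-6.8,"grip":8.5},{"slide":[0.47,1.98,0.03],"roll":-6.8,"grip":8.5},{"slide":[0.23,2.02,0.03],"roll":-6.8,"grip":8.5}]}}

```text
time: 18.88
position: [0.4348, 0.0982, 0.2036]
tcp_rot: [3.14, 0.001, 1.882]
ft_force: [0.3, 0.1, -0.1]
opening: 0.997
```

Call:
{"method": "jog_arm", "body": {"motion": [{"slide":[0,2.04,0.03],"roll":-6.8,"grip":8.5},{"slide":[-0.25,2.02,0.03],"roll":-6.8,"grip":8.5},{"slide":[0,0,1],"roll":0,"grip":8.5},{"slide":[0,0,1.5],"roll":0,"grip":8.5},{"slide":[0,0,1.5],"roll":0,"grip":8.5},{"slide":[0,0,1.5],"roll":0,"grip":8.5},{"slide":[0,0,1.5],"roll":0,"grip":8.5},{"slide":[0,0,1.5],"roll":0,"grip":8.5}]}}

```text
time: 19.55
position: [0.4721, 0.1098, 0.1167]
tcp_rot: [3.141, 0.0, 2.112]
ft_force: [-0.6, -0.4, -0.2]
opening: 0.995
```

```bash
python3 look.py 19; python3 w.py .473,.1095,.116,1
```

```text
19.55 [0.4721 0.1098 0.1167] [-0.61 -0.38 -0.21] [-0.031 -0.007  0.014] 0.995 j6 -0.543
[0.4701 0.1097 0.114 ] [-2.25  0.46 -1.45] [-0.026  0.067  0.027] 0.996
1 x [-0.17, 0.23, -0.21]
```

View pics/w19.png

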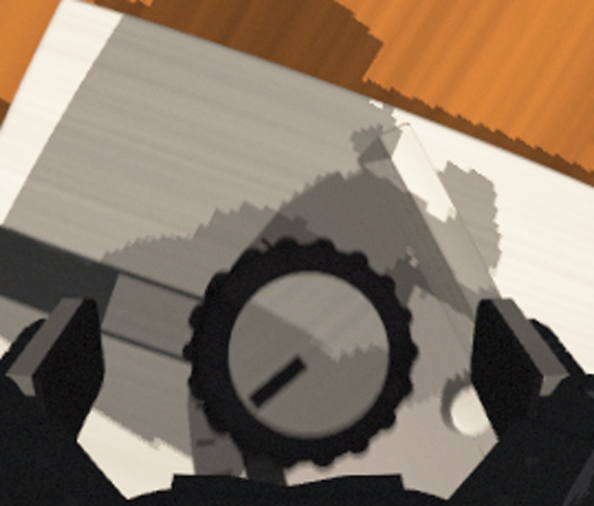

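Call:
{"method": "jog_arm", "body": {"motion": [{"slide":[0,0.2,-0.2],"roll":0,"grip":3},{"slide":[0,0,0],"roll":0,"grip":3},{"slide":[0,0,0],"roll":0,"grip":3},{"slide":[0,0,0],"roll":0,"grip":3},{"slide":[0,0,0],"roll":0,"grip":3},{"slide":[0,0,0],"roll":0,"grip":3},{"slide":[0,0,0],"roll":0,"grip":3},{"slide":[0,0,0],"roll":0,"grip":3}]}}

```text
time: 20.27
position: [0.4732, 0.1101, 0.1211]
tcp_rot: [3.141, 0.001, 2.113]
ft_force: [-4.8, -1.6, 11.0]
opening: 0.524
```

```bash
python3 look.py 20
```

```text
20.2667 [0.4732 0.1101 0.1211] [-4.82 -1.62 11.03] [-0.674  1.199 -0.097] 0.524 j6 -0.542
```

Call:
{"method": "jog_arm", "body": {"motion": [{"slide":[0,0,0],"roll":3,"grip":3},{"slide":[0,0,0],"roll":3,"grip":3},{"slide":[0,0,0],"roll":3,"grip":3},{"slide":[0,0,0],"roll":3,"grip":3},{"slide":[0,0,0],"roll":3,"grip":3},{"slide":[0,0,0],"roll":3,"grip":3},{"slide":[0,0,0],"roll":3,"grip":3},{"slide":[0,0,0],"roll":0,"grip":3}]}}

```text
time: 20.98
position: [0.4738, 0.1121, 0.1216]
tcp_rot: [3.138, -0.002, 1.744]
ft_force: [-5.7, 6.7, 13.8]
opening: 0.487
```

```bash
python3 look.py 21
```

```text
20.9833 [0.4738 0.1121 0.1216] [-5.67  6.73 13.85] [0.858 0.765 0.503] 0.487 j6 -0.174
```

View pics/w20.png

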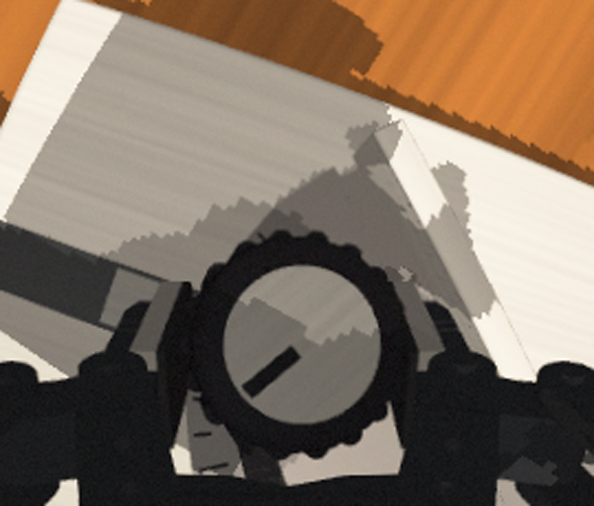

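View pics/w21.png

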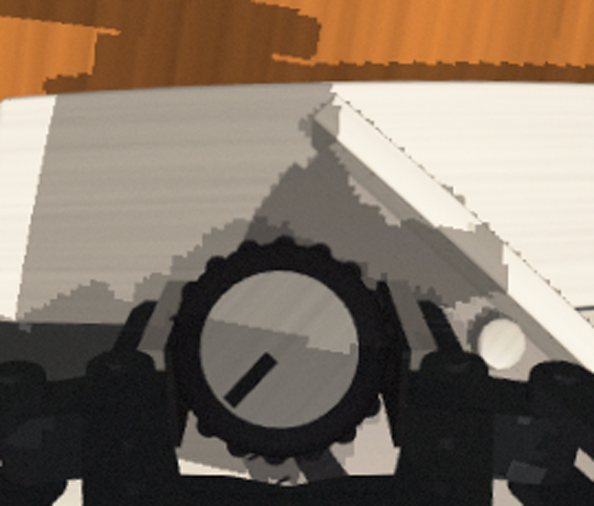

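Call:
{"method": "jog_arm", "body": {"motion": [{"slide":[0,0,0],"roll":3,"grip":3},{"slide":[0,0,0],"roll":3,"grip":3},{"slide":[0,0,0],"roll":3,"grip":3},{"slide":[0,0,0],"roll":3,"grip":3},{"slide":[0,0,0],"roll":3,"grip":3},{"slide":[0,0,0],"roll":3,"grip":3},{"slide":[0,0,0],"roll":3,"grip":3},{"slide":[0,0,0],"roll":0,"grip":3}]}}

```text
time: 21.7
position: [0.4772, 0.1119, 0.1232]
tcp_rot: [3.13, -0.003, 1.381]
ft_force: [-7.9, 5.5, 14.4]
opening: 0.488
```

```bash
python3 look.py 22
```

```text
21.7 [0.4772 0.1119 0.1232] [-7.85  5.52 14.36] [ 0.52  -2.235  1.622] 0.488 j6 0.191
```

Call:
{"method": "jog_arm", "body": {"motion": [{"slide":[0,0,0],"roll":0,"grip":8.5},{"slide":[0,0,0],"roll":0,"grip":8.5},{"slide":[0,0,0],"roll":0,"grip":8.5},{"slide":[0,0,-1.5],"roll":0,"grip":8.5},{"slide":[0,0,-3.5],"roll":0,"grip":8.5},{"slide":[0,0,-3.5],"roll":0,"grip":8.5},{"slide":[0,0,0],"roll":6,"grip":8.5},{"slide":[0,0,0],"roll":6,"grip":8.5}]}}

```text
time: 22.42
position: [0.4755, 0.1103, 0.2071]
tcp_rot: [3.135, -0.003, 1.165]
ft_force: [-0.2, -0.6, -0.1]
opening: 0.995
```

```bash
python3 -c "
from h import *
plan([.317,.0615,.2],-23,6)"
```

```text
cur y heading -23.26 pos [0.4755 0.1103 0.2071]
step roll -0.043
[-1.79, -2.11, 0.1] -0.04
[-1.79, -2.11, 0.1] -0.04
[-1.79, -2.11, 0.1] -0.04
[-1.79, -2.11, 0.1] -0.04
[-1.78, -2.11, 0.1] -0.04
[-1.78, -2.11, 0.1] -0.04
```

View pics/w22.png

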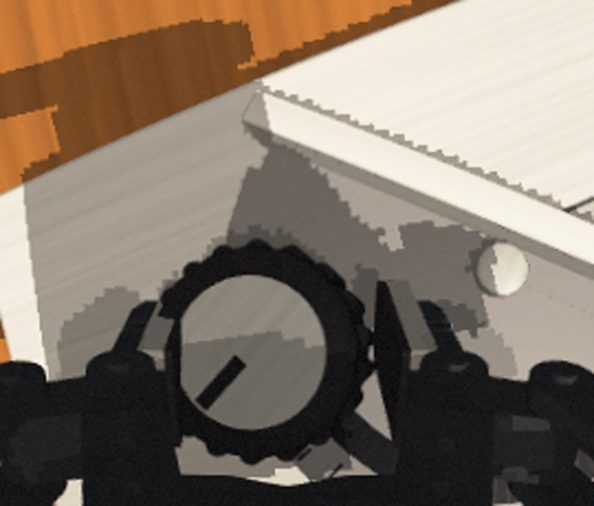

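Call:
{"method": "jog_arm", "body": {"motion": [{"slide":[-2,-2.36,0],"roll":0,"grip":8.5},{"slide":[-2,-2.36,0],"roll":0,"grip":8.5},{"slide":[-2,-2.36,0],"roll":0,"grip":8.5},{"slide":[-2,-2.36,0.4],"roll":0,"grip":8.5},{"slide":[-2,-2.36,1.5],"roll":0,"grip":8.5},{"slide":[-0.7,-0.8,3],"roll":0,"grip":8.5},{"slide":[0,0,0.5],"roll":0,"grip":8.5},{"slide":[0,0,0],"roll":0,"grip":8.5}]}}

```text
time: 23.08
position: [0.3147, 0.0611, 0.1494]
tcp_rot: [-3.14, 0.0, 1.169]
ft_force: [-0.8, -0.5, 0.1]
opening: 0.998
```

```bash
python3 view.py v4
```

```text
23.0833 [0.3147 0.0611 0.1494] [-3.14   0.     1.169]
[458.598693    61.69457454]
```

View pics/v4o.png

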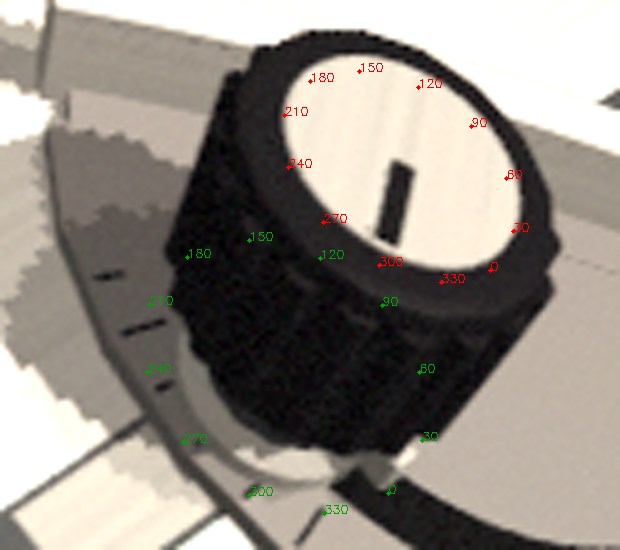

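Run:
```python
from h import *
S=camera('scene');cv2.imwrite('pics/cend.png',np.hstack([cv2.resize(S[140:260,185:345],None,fx=2.5,fy=2.5),cv2.resize(S[195:225,275:325],None,fx=8,fy=8,interpolation=cv2.INTER_CUBIC)[:240]. __class__(0) if 0 else cv2.resize(S[195:225,275:325],(400,300),interpolation=cv2.INTER_CUBIC)]))
print(state()['ft_force'],state()['time'])
```

```text
[0.67329484 0.16131654 0.19219325] 23.1833
```

View pics/cend.png

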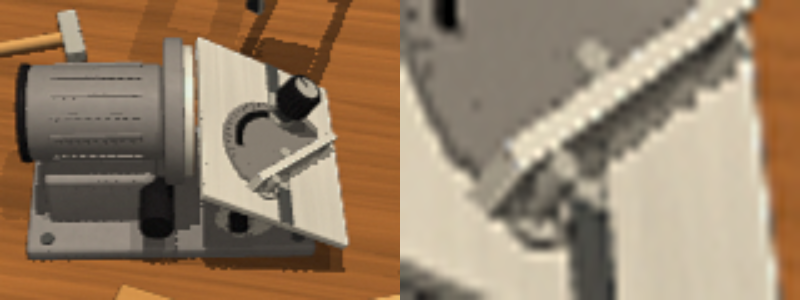

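The fence is still against the stop pin, the arm is clear of everything, and the knob has slipped over the stationary lug. I'm handing it in.

```bash
python3 -c "
from station import *
print(hand_in())"
```

```text
the job is handed in; nothing more can be done
None
```

The mitre fence is against its 45-degree stop pin and the clamp knob is tightened past its limiter. I handed the job in at about 23 s of the 72 s allowed; no verdict came back.

- **Fence:** I pushed the low end with the back of one open finger until the bar met the pin. At the end the tool hardly moved and the force rose to about 14 N. The last scene picture still shows the bar touching the pin.
- **Knob:** I turned it clockwise in three grips. The hand can only point straight down, so I gripped the tilted knob across its axis and took short strokes.
- **Clicks:** Over the last stroke the lug on the screw stayed still while the knob's pointer moved on about 30 degrees, so the screw is home and the knob slipped one click in that stroke. The pointer now stands about 60 to 65 degrees past the lug. That makes two clicks, if pointer and lug were lined up at the start.
- **What I could not settle:**
    - **Count:** The starting line-up of pointer and lug was only faintly visible. The count could be one rather than two, and the total turn rules out a fourth click.
    - **Torque:** The torque readings could not be used to count clicks, because the knob bound in the grip.
- **Other things on the bench:** The arm kept clear of them on every path I planned, but I did not measure their positions at the end. The gripper was open and touching nothing when I handed in.

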